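# Level the microscope stage and switch it to work

## Task

The black microscope stage plate is out of level. Turn its two foot knobs (blue and orange bars) until the plate sits level, flush with the cream rails beside it, without leaning on the plate; then turn the selector on the control box to point at the middle of the green dot. Leave the tip box, bottle and dishes where they are.

Things in the scene. Friction and masses are not known exactly. Their poses are not given: they have to be found in the camera images.
- stage_base: Fixed level cream base of a microscope stage, 250 (x) x 290 (y) x 20 mm. Origin: centre of its underside, z up; the foot knobs stand at its -x edge. Two fixed cream rails, 12 mm wide, run along x at y = +-130 mm beside the black plate; their tops, 55 mm above the bench, are flush with the plate's top when that is level.
- platform: Black stage plate, 165 x 210 x 12 mm, with ears at its near corners, resting on a ball pivot at the far middle and on the two foot screws. Origin: on the pivot, at (85, 0, 45) mm in stage_base; axes are stage_base's when level, z the plate's normal. Each foot knob tilts it, 0.033 rad per rad of knob, about the line through the pivot and the other foot.
- plate_mid (a point): Centre of the black plate's top face, 55 mm above the bench when level.
- foot_left: Left foot knob at (-85, +85) mm in stage_base: black disc 52 mm across (top at 77 mm), on it a blue grip bar 66 long, 14 wide, 32 high (83 to 115 mm above the bench). Origin on its upright axis at bench height; x along the bar. Anticlockwise from above raises its corner 5 mm per rad, clockwise lowers it. Stops lie about 3 rad either side of level; may need more than one grasp.
- foot_right: Right foot knob, at (-85, -85) mm in the base's frame: as the left one, with an orange grip bar. It leans a little with the plate (up to 0.09 rad, about the line from the pivot to this foot) while the left corner is off its height, and stands upright once that is right. Anticlockwise from above raises its corner by 5 mm per rad, clockwise lowers it.
- control_box: Fixed dark control box 120 x 120 x 60 mm, left or right of the stage. Origin: centre of its underside, z up. On its top, 48 mm from the selector's axis, three dots 17 mm across: white at +0.8 rad from the box's x axis (anticlockwise from above), yellow on the x axis, green at -0.8 rad.
- selector (a joint): Selector in the middle of the box's top: grey bar, red line on its pointing end, 56 long (24 mm behind the axis to 32 mm ahead), 13 wide, 30 high (71 to 101 mm above the bench). Angle in rad about the vertical, growing clockwise from above: -0.8 points to white, 0 to yellow (along the box's x), +0.8 to green. Stays where it is left; stops at +-1.3.
- selector_grip (a point): Point on the selector's axis at half the height of its bar, 86 mm above the bench.
- tip_box: Loose bystander: blue pipette-tip box with pale lid, 120 x 85 x 68 mm. Origin: centre of its underside.
- media_bottle: Loose bystander: bottle with orange cap, 68 mm across, 150 mm high. Origin: centre of its underside.
- dish_stack: Loose bystander: stack of closed dishes, 90 mm across, 55 mm high. Origin: centre of its underside.
There are look-alikes about, which are no part of the job. Leave any pink or purple look-alike of the control_box alone.

How it is judged:
On the way, in this order (a step that is already met when the one before it is completed fails the run):
1. the plate is level within 0.010 rad (0.6 degrees), selector not yet at green (angle between platform's own z axis and vertical below 0.01 rad), for 0.2 s.
2. the selector is at the green dot (value of joint selector between 0.63 and 0.97 rad), for 0.2 s.
At the end, for the whole second after the job is handed in: The black plate is level within 0.010 rad (0.6 degrees, about 2 mm over its length) and the selector reads 0.8 +- 0.17 rad (green dot), both at rest (all of step 2 and angle between platform's own z axis and vertical below 0.01 rad and angular speed of platform below 0.02 rad/s and velocity of joint selector between -0.05 and 0.05 rad/s); the robot touches nothing.
It fails at once if the robot leans on the plate with more than 8 N (contact force between any of the fingers, the arm and platform above 8 N).
It fails at once if the tip box is moved more than 20 mm (distance of tip_box from where it was at the start of the episode above 0.02 m).
It fails at once if the media bottle is moved more than 20 mm (distance of media_bottle from where it was at the start of the episode above 0.02 m).
It fails at once if the dish stack is moved more than 20 mm (distance of dish_stack from where it was at the start of the episode above 0.02 m).
It also fails if it takes over 64 s, if anything falls off the work surface, if the arm or the gripper's body presses on something with over 40 N, if the wrist force passes 120 N, or if a joint passes its speed limit or range.

## Robot

A 7-joint arm with a two-finger parallel gripper is mounted at the origin on the work surface. World frame = base frame: x ahead of the robot, y to its left, z up, the work surface at z = 0. Lengths are in m, angles in rad, forces in N, time in s.
With the tool pointing down it reaches from about 0.4 to 0.85 m from the base axis. Payload 10.4 kg.
Tool frame: the origin (TCP) lies between the finger pads; the fingertips stand 14 mm ahead of it and the grasp point (between the pads) lies 5 mm behind it; z points along the fingers, y is the direction in which the jaws open and shut (so a half turn about z gives the same grasp; the last joint's range is limited). The gripper opens to 87 mm and grips with 3 to 60 N. Pads are 19 mm wide; open, the fingers measure 117 mm over their backs; the gripper's body (75 mm by 190 mm) begins 51 mm behind the grasp point.
Start: joints at [1.213, 0.332, -0.065, 1.46, 0.022, 1.35, -0.088], TCP at [0.205, -0.59, 0.237] pointing down, gripper open.
Joint ranges: [-2.6, 2.6], [-0.5, 2.12], [-1.47, 1.34], [0.16, 2.42], [-1.27, 4.41], [0.06, 2.06], [-2.6, 2.6]. Speed limits (rad/s): [2.22, 2.22, 2.79, 2.79, 3.14, 3.14, 3.14].

## Interface

Orientations are given as a unit quaternion [x, y, z, w].
In Python, from bench import readout, camera, calibration, order gives the robot as it stands.
- The arm moves only by the tool apply_moves, never from a script. Its argument "deltas" is a list of rows, each an object with "translation": the shift along the world's x, y, z in m, a list of three; "turn": the turn, a rotation vector about the world's x, y, z in rad, a list of three; "hand": the finger opening in m, from 0 to 0.087. A call has 1 to 5 rows; each row shifts and turns the pose as measured when the row begins; what a row does not reach is not made up. A row lasts 1/10 s, in which the tool goes at most 50 mm and 8.59 degrees, less where a joint would pass 70% of its speed; a pose out of reach is approached as far as the arm can. A call with a gripper value outside its range is refused whole. The fingers move at their own pace and stop on an object; "newtons" is the grip in N (left out, the last holds). Time passes only in rows, so rows that do not move let the fingers close. It gives the time, the measured TCP pose, the force and the opening at its end, in the units of the state.
- readout.read_state(): the state, without advancing time (a new reading comes with each control period).
- camera(name): name is "scene" or "side" or "wrist"; returns the picture (400x640x3 uint8, red, green, blue); there is no depth.
- calibration(name): a dict with "fx", "fy", "cx", "cy" (pixels), "extrinsics" (4x4, takes a point from world to camera coordinates). Camera axes: x right, y down, z forward; pixel columns grow to the right and rows downward; lengths in m; the calibration is good to about 2 mm. The wrist camera is an equidistant fisheye: a pixel r from the principal point sees the ray r / f radians off the axis. A picture is of the moment at which its call begins: read the wrist's pose just before it. calibration takes no time and is no camera call; for the wrist camera it gives the pose at the moment of the call.
- order.close_job(): hands the job in, once; it reports no verdict.
The state is a dict: "time": time; "joint_positions": joint angles; "joint_vel": joint speeds; "joint_torque": joint torques, N m; "ee_pos": TCP position; "eef_rot": TCP orientation; "ft_force": force on the tool from outside, world axes, zero at the start; "torque": the same for the moment, N m; "width": finger opening in m.
Only numpy, scipy, OpenCV 4.12 (cv2) and the standard library are available. Lean on these libraries where they do the work, as an engineer would, in place of code of your own. Each camera call takes 0.05 s, during which the arm holds its last target. There are 200 camera calls.

## Working session

There is one attempt and no reset: what is moved stays moved. The work goes in short steps, Python scripts to look and compute and a tool call to move; the robot and the scene stay as the last step left them, time stands still between calls to the robot, and variables do not carry over. Pictures are saved under pics/ and viewed, about 8 in all and at most 12, crops included, and the job is handed in when it is done.

Besides the shell and the picture viewer there is one more tool, called after "Emit:" by a JSON object that holds its "api" and its "payload", one argument or row to a line. apply_moves: Moves the arm, as the interface text tells. Its arguments: {"type":"object","properties":{"deltas":{"type":"array","items":{"type":"object","properties":{"translation":{"type":"array","items":{"type":"number"}},"turn":{"type":"array","items":{"type":"number"}},"hand":{"type":"number"}}}},"newtons":{"type":"number"}},"required":["deltas"]}

```bash
mkdir -p pics
python3 - <<'E'
from bench import readout,camera,calibration
import cv2
for n in("scene","side"):
    cv2.imwrite(f"pics/{n}0.png",cv2.cvtColor(camera(n),cv2.COLOR_RGB2BGR)); c=calibration(n); print(n,c)
s=readout.read_state();print(s)
E
```

```text
scene {'fx': 402.5208794662245, 'fy': 402.5208794662245, 'cx': 313.46363049929454, 'cy': 204.3116682900151, 'extrinsics': array([[ 0.8136586 ,  0.58120724, -0.01256319, -0.40253788],
       [ 0.34173945, -0.4956757 , -0.79844834, -0.16012881],
       [-0.47029122,  0.64537101, -0.60193224,  1.33652032],
       [ 0.        ,  0.        ,  0.        ,  1.        ]])}
side {'fx': 512.7236721025548, 'fy': 512.7236721025548, 'cx': 319.907086819164, 'cy': 197.53687637261092, 'extrinsics': array([[-0.96242256, -0.27106419,  0.01634047,  0.50168314],
       [-0.2083609 ,  0.69852413, -0.68458   ,  0.22321734],
       [ 0.17415091, -0.66225995, -0.72875457,  1.28330362],
       [ 0.        ,  0.        ,  0.        ,  1.        ]])}
{'time': 0.1, 'joint_positions': array([ 1.21342396,  0.33278405, -0.06473679,  1.46083482,  0.02159733,
        1.34993128, -0.08849405]), 'joint_vel': array([ 0.00015826, -0.00320677,  0.00034883, -0.0021021 ,  0.00061574,
        0.00025543,  0.00027322]), 'joint_torque': array([ 2.18508794e-03, -6.24553871e+01,  2.51053594e-02, -3.90718818e+01,
       -6.14535785e-02,  3.67419783e-02,  8.31371426e-05]), 'ee_pos': array([ 0.20525639, -0.58998454,  0.23585972]), 'eef_rot': array([ 9.86018508e-01,  1.66634639e-01, -1.26547097e-04, -6.18175641e-04]), 'ft_force': array([ 0.72004657, -0.35811277,  0.5556752 ]), 'torque': array([ 0.0021248 , -0.00175884, -0.01299473]), 'width': 0.0868814784175153}
```

View pics/scene0.png

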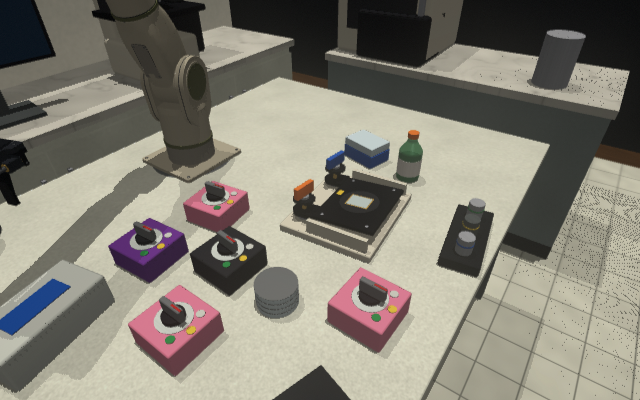

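View pics/side0.png

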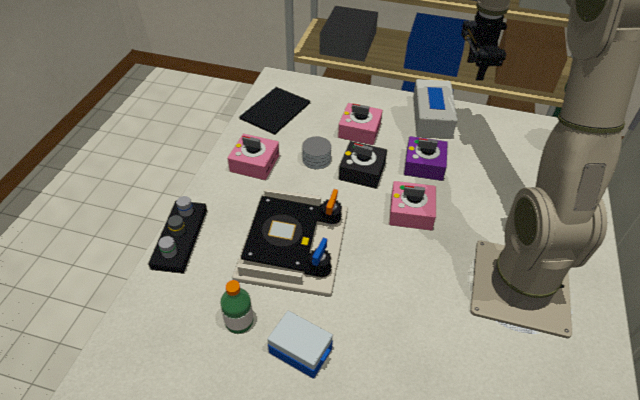

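The scene view shows the stage with its orange knob at about (303,195), the blue knob at (335,167), the bottle at (409,157), the tip box at (367,148) and the dishes at (276,290). There are five boxes: pink at (216,204), (175,328) and (369,305), purple at (148,247), and black at (229,258), which is (363,163) in the side view. Only the black one fits "dark control box". I'll confirm it in enlarged crops.

Run:
```python
import cv2,numpy as np
a=cv2.imread("pics/scene0.png");b=cv2.imread("pics/side0.png")
def crop(im,x,y,w,h,k,out):
    cv2.imwrite(out,cv2.resize(im[y:y+h,x:x+w],None,fx=k,fy=k,interpolation=cv2.INTER_CUBIC))
crop(a,185,145,230,150,3.4,"pics/scene0c.png")   # 782x510
crop(b,230,135,160,160,3.7,"pics/side0c.png")    # 592
```

```text
(no output)
```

View pics/scene0c.png

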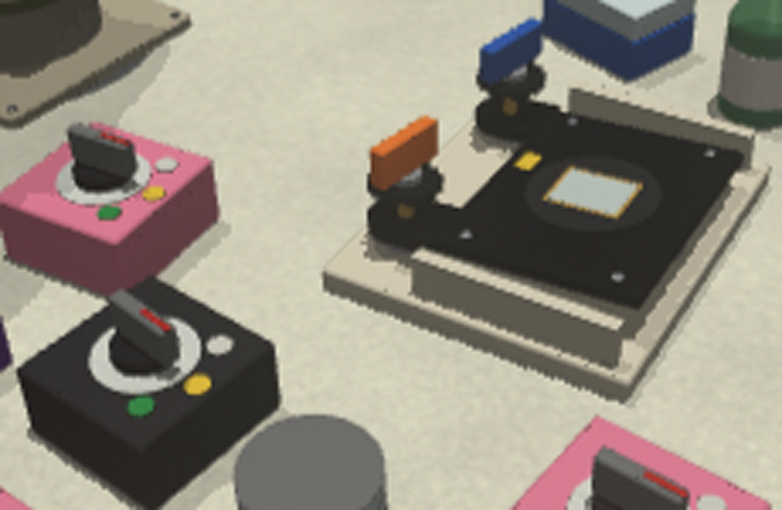

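View pics/side0c.png

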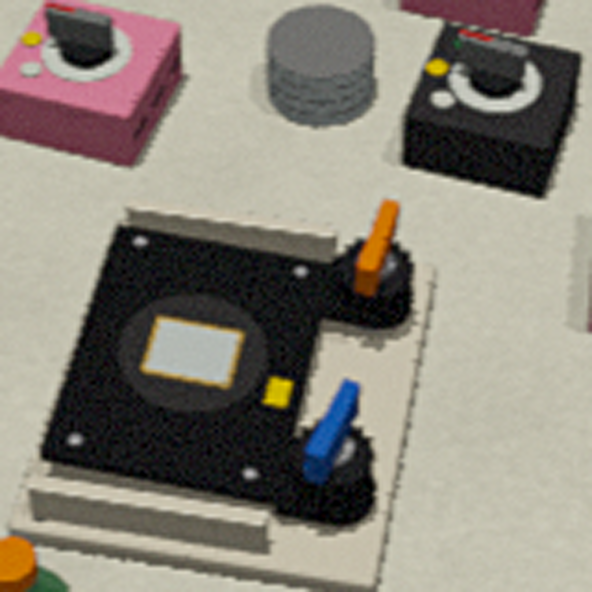

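The crops confirm it: the black box is the only black one, with white, yellow and green dots, and its pointer is currently near the white side. The dots in scene-crop pixels are white (219,345), yellow (198,385) and green (141,407). Next I'll fit the base, box and plate poses.

```bash
cat > h.py <<'E'
import numpy as np
from bench import readout,camera,calibration
from scipy.optimize import least_squares
def proj(c,P):
    p=np.atleast_2d(P)@c["extrinsics"][:3,:3].T+c["extrinsics"][:3,3]
    return np.c_[c["fx"]*p[:,0]/p[:,2]+c["cx"],c["fy"]*p[:,1]/p[:,2]+c["cy"]]
def ray(c,uv,z,fish=False):
    E=c["extrinsics"];R=E[:3,:3];o=-R.T@E[:3,3]
    a=np.array([(uv[0]-c["cx"])/c["fx"],(uv[1]-c["cy"])/c["fy"]])
    if fish:
        r=np.hypot(*a); d=np.r_[a/r*np.sin(r),np.cos(r)]
    else: d=np.r_[a,1]
    d=R.T@d; return o+d*(z-o[2])/d[2]
def rz(t): return np.array([[np.cos(t),-np.sin(t),0],[np.sin(t),np.cos(t),0],[0,0,1]])
cs,cd=calibration("scene"),calibration("side")
S=lambda u,v:(185+(u+.5)/3.4-.5,145+(v+.5)/3.4-.5)
D=lambda u,v:(230+(u+.5)/3.7-.5,135+(v+.5)/3.7-.5)
E
python3 - <<'E'
from h import *
obs=[(cs,S(325,272),(-125,-145,20)),(cs,S(627,385),(125,-145,20)),(cs,S(768,170),(125,145,20)),
(cd,D(378,585),(-125,145,20)),(cd,D(435,265),(-125,-145,20)),(cd,D(12,520),(125,145,20))]
def f(p): return np.concatenate([(proj(c,rz(p[2])@(np.array(l)/1e3)+[p[0],p[1],0])[0]-uv) for c,uv,l in obs])
r=least_squares(f,[.6,.1,0]);print("base",r.x,r.fun.round(1))
p=r.x
for n,y in(("L",.085),("R",-.085)): print(n,rz(p[2])@[-.085,y,0]+[p[0],p[1],0])
print("dots scene",[ray(cs,S(*q),.06)[:2].round(4) for q in((219,345),(198,385),(141,407))], "side w,y",[ray(cd,D(*q),.06)[:2].round(4) for q in((442,99),(437,68))])
o2=[(cs,S(219,345),.8),(cs,S(198,385),0),(cs,S(141,407),-.8),(cd,D(437,68),0),(cd,D(442,99),.8)]
g=lambda b:np.concatenate([proj(c,[b[0]+.048*np.cos(b[2]+t),b[1]+.048*np.sin(b[2]+t),.06])[0]-uv for c,uv,t in o2])
r=least_squares(g,[.4,-.2,0]);print("box",r.x,r.fun.round(1))
# rails ends, bars top ends
for nm,c,q,z in(("railR near",cs,S(413,256),.055),("railR far",cs,S(622,325),.055),("orange s near",cs,S(371,152),.115),("orange s far",cs,S(436,120),.115),("blue s",cs,S(480,50),.115),("blue s far",cs,S(540,22),.115),
 ("orange d",cd,D(366,262),.115),("orange d2",cd,D(391,203),.115),("blue d",cd,D(315,445),.115),("blue d2",cd,D(350,383),.115),
 ("sel s",cs,S(115,293),.101),("sel tip s",cs,S(173,335),.101),("sel d tail",cd,D(528,52),.101),("sel d tip",cd,D(460,32),.101)):
    print(nm,ray(c,q,z)[:2].round(4))
for c,S_ in((cs,S),(cd,D)):
    pass
print(calibration("wrist"))
E
```

```text
base [0.58612465 0.02921339 0.10061237] [-2.1 -0.6  0.4  0.2  0.8 -1.3 -0.3 -0.6  0.6 -1.2 -1.3  1.1]
L [0.49301688 0.1052459  0.        ]
R [ 0.51009214 -0.06389439  0.        ]
dots scene [array([ 0.5048, -0.2593]), array([ 0.5192, -0.2943]), array([ 0.5035, -0.3288])] side w,y [array([ 0.507, -0.261]), array([ 0.5194, -0.2955])]
box [ 0.47130727 -0.29319812 -0.03341102] [ 0.2  0.3 -0.1  0.1  0.1 -0.  -0.   0.2  0.3  0.3]
railR near [ 0.551  -0.1081]
railR far [ 0.709  -0.0874]
orange s near [ 0.5018 -0.0894]
orange s far [ 0.516  -0.0298]
blue s [0.4864 0.0715]
blue s far [0.5018 0.1361]
orange d [ 0.5078 -0.0265]
orange d2 [ 0.5055 -0.0862]
blue d [0.4981 0.1336]
blue d2 [0.4901 0.0791]
sel s [ 0.4505 -0.2915]
sel tip s [ 0.5092 -0.299 ]
sel d tail [ 0.4472 -0.2889]
sel d tip [ 0.5035 -0.2967]
{'fx': 309.70691628693146, 'fy': 309.70691628693146, 'cx': 314.0381697897329, 'cy': 198.85133173377224, 'extrinsics': array([[ 3.29273309e-01, -9.44234226e-01, -9.02888065e-04,
        -6.24720047e-01],
       [-9.04263168e-01, -3.15609585e-01,  2.87573839e-01,
        -3.50413627e-02],
       [-2.71822021e-01, -9.38739411e-02, -9.57758045e-01,
         3.91795040e-01],
       [ 0.00000000e+00,  0.00000000e+00,  0.00000000e+00,
         1.00000000e+00]])}
```

Poses found: left foot (0.493, 0.105), right foot (0.510, -0.064), base yaw 0.10. The box is at (0.471, -0.293) with yaw -0.03, and its selector is at about yellow. I'll move toward the stage for a close wrist view of the plate.

Emit:
{"api": "apply_moves", "payload": {
  "deltas": [
    {"translation": [0.016, 0.046, 0.003], "turn": [0, 0, 0.1], "hand": 0.087},
    {"translation": [0.016, 0.046, 0.003], "turn": [0, 0, 0.1], "hand": 0.087},
    {"translation": [0.016, 0.046, 0.003], "turn": [0, 0, 0.1], "hand": 0.087},
    {"translation": [0.016, 0.046, 0.003], "turn": [0, 0, 0.1], "hand": 0.087},
    {"translation": [0.016, 0.046, 0.003], "turn": [0, 0, 0.1], "hand": 0.087}
  ]
}}

```text
time: 0.6
ee_pos: [0.2815, -0.3566, 0.2459]
eef_rot: [0.913, 0.409, -0.003, -0.003]
ft_force: [1.2, -0.7, 0.5]
width: 0.0871
```

Emit:
{"api": "apply_moves", "payload": {
  "deltas": [
    {"translation": [0.016, 0.046, 0], "turn": [0, 0, 0.1], "hand": 0.087},
    {"translation": [0.016, 0.046, 0], "turn": [0, 0, 0.1], "hand": 0.087},
    {"translation": [0.016, 0.046, 0], "turn": [0, 0, 0.1], "hand": 0.087},
    {"translation": [0.016, 0.046, 0], "turn": [0, 0, 0.1], "hand": 0.087},
    {"translation": [0.016, 0.046, 0], "turn": [0, 0, 0.1], "hand": 0.087}
  ]
}}

```text
time: 1.1
ee_pos: [0.3609, -0.1197, 0.2455]
eef_rot: [0.777, 0.63, -0.004, -0.001]
ft_force: [2.2, -0.3, 0.3]
width: 0.0868
```

Emit:
{"api": "apply_moves", "payload": {
  "deltas": [
    {"translation": [0.016, 0.046, 0], "turn": [0, 0, 0.05], "hand": 0.087},
    {"translation": [0.016, 0.046, 0], "turn": [0, 0, 0], "hand": 0.087},
    {"translation": [0.016, 0.046, 0], "turn": [0, 0, 0], "hand": 0.087},
    {"translation": [0, 0, 0], "turn": [0, 0, 0], "hand": 0.087}
  ]
}}

```text
time: 1.5
ee_pos: [0.4091, 0.0287, 0.2458]
eef_rot: [0.756, 0.654, -0.004, -0.0]
ft_force: [-0.1, 0.1, -0.3]
width: 0.0876
```

Run:
```python
from h import *
import cv2,pickle
c=calibration("wrist");im=camera("wrist");pickle.dump(c,open("w1.pkl","wb"))
cv2.imwrite("pics/w1.png",cv2.cvtColor(im,cv2.COLOR_RGB2BGR))
cv2.imwrite("pics/w1b.png",cv2.resize(cv2.cvtColor(im,cv2.COLOR_RGB2BGR),None,fx=1.25,fy=1.25,interpolation=cv2.INTER_CUBIC))
```

```text
(no output)
```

View pics/w1b.png

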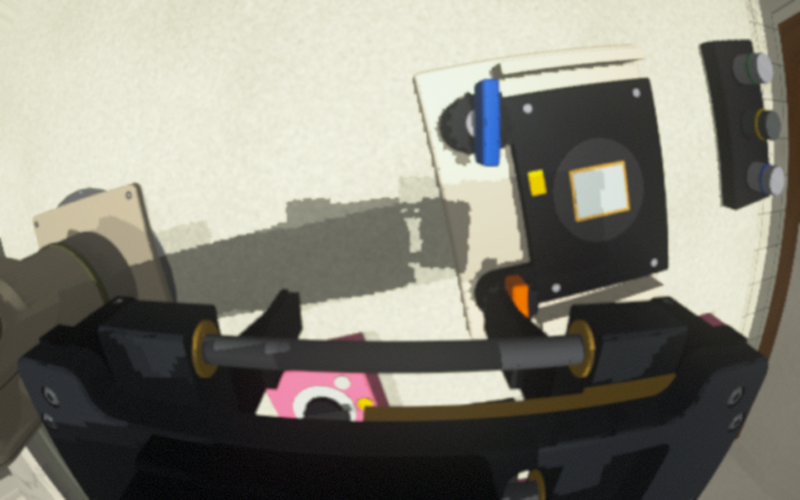

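The wrist view shows the plate, with the blue bar at (487,122) and the orange bar at (518,297) partly hidden by the gripper. I'll enlarge the plate to measure its corners.

Run:
```python
import cv2,numpy as np
a=cv2.imread("pics/w1.png")[30:245,325:545]
a=np.clip((a/255.)**.6*255,0,255).astype('uint8')
cv2.imwrite("pics/w1c.png",cv2.resize(a,None,fx=2.75,fy=2.75,interpolation=cv2.INTER_CUBIC))
```

```text
(no output)
```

View pics/w1c.png

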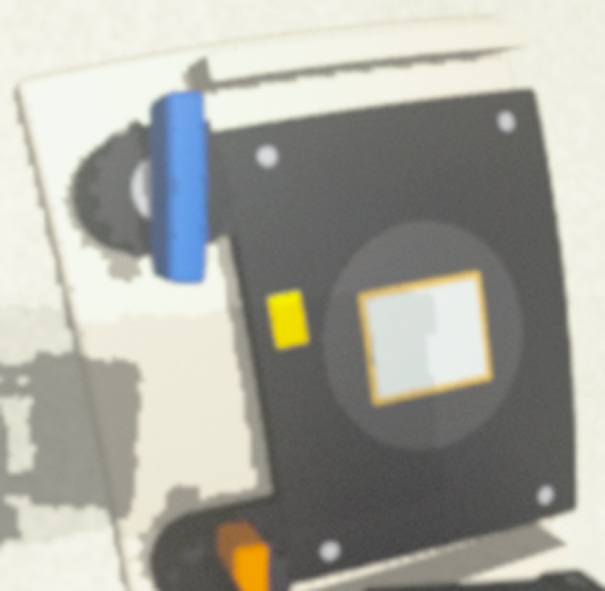

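```bash
cat > fit.py <<'E'
from h import *
import pickle
from scipy.spatial.transform import Rotation as Ro
W=lambda u,v:(325+(u+.5)/2.75-.5,30+(v+.5)/2.75-.5)
def pj(c,P,fish):
    if not fish: return proj(c,P)[0]
    p=c["extrinsics"][:3,:3]@P+c["extrinsics"][:3,3]; r=np.hypot(p[0],p[1]);th=np.arctan2(r,p[2])
    return np.array([c["cx"]+c["fx"]*th*p[0]/r,c["cy"]+c["fy"]*th*p[1]/r])
uR=np.array([-170,-85,0])/np.hypot(170,85);uL=np.array([-170,85,0])/np.hypot(170,85)
# raising left corner about pivot-right line ; signs chosen so z of that corner rises
def tiltR(qL,qR): return Ro.from_rotvec(.033*(-qL*uR+qR*uL)).as_matrix()
def world(p,k):
    x,y,yaw,qL,qR,xm,a,b,r0,r1=p[:10]; kind,sx,sy=k
    if kind=="base": l=np.array([sx*125,sy*145,20])
    elif kind=="rail": l=np.array([r0 if sx<0 else r1,sy*136,55])
    else:
        h={"scr":(xm*1+sx*a,sy*b),"cor":(xm+sx*82.5,sy*105)}[kind]
        l=tiltR(qL,qR)@np.array([h[0]-85,h[1],10])+[85,0,45]
    return rz(yaw)@(l/1e3)+[x,y,0]
def solve(obs,cams,verbose=True):
    n=len(cams)
    def f(p):
        out=[]
        for ci,uv,k in obs:
            c,fi=cams[ci]; out+=list((pj(c,world(p,k),fi)+p[10+2*ci:12+2*ci]-uv)*(1 if k[0]!="base" else .7))
        return np.r_[out,p[10:]/1.5]
    r=least_squares(f,np.r_[.586,.029,.1,0,0,20,60,85,-40,110,np.zeros(2*n)],x_scale=np.r_[.01,.01,.01,1,1,10,10,10,10,10,np.ones(2*n)],loss="soft_l1")
    cov=np.linalg.pinv(r.jac.T@r.jac)
    print(r.x.round(3)); print("sd q",np.sqrt(np.diag(cov))[3:5]*np.sqrt(2*r.cost/max(1,len(r.fun)-len(r.x))))
    if verbose:
        for (o,e) in zip(obs,r.fun[:2*len(obs)].reshape(-1,2)): print(o[0],o[2],e.round(1))
    return r.x
E
cat > f1.py <<'E'
from fit import *
cams=[(cs,0),(cd,0),(pickle.load(open("w1.pkl","rb")),1)]
obs=[(0,S(325,272),("base",-1,-1)),(0,S(627,385),("base",1,-1)),(0,S(768,170),("base",1,1)),
(1,D(378,585),("base",-1,1)),(1,D(435,265),("base",-1,-1)),(1,D(12,520),("base",1,1)),(2,W(18,85),("base",-1,1)),
(0,S(413,256),("rail",-1,-1)),(0,S(622,327),("rail",1,-1)),(1,D(268,521),("rail",-1,1)),(1,D(30,489),("rail",1,1))]
sc=[(-1,1),(1,1),(1,-1),(-1,-1)]
for ci,F,pts in((0,S,[(572,121),(710,153),(617,277),(466,234)]),(1,D,[(250,473),(75,439),(140,241),(300,271)]),(2,W,[(267,156),(506,122),(545,495),(330,551)])):
    obs+=[(ci,F(*q),("scr",)+s) for q,s in zip(pts,sc)]
for ci,F,pts in((0,S,[(745,152),(640,303)]),(1,D,[(43,457),(120,228)]),(2,W,[(533,90),(575,508)])):
    obs+=[(ci,F(*q),("cor",)+s) for q,s in zip(pts,[(1,1),(1,-1)])]
if __name__=="__main__":
    p=solve(obs,cams)
    for y in(.085,-.085): print(rz(p[2])@[-.085,y,0]+[p[0],p[1],0])
E
python3 f1.py
```

```text
[ 5.87000e-01  3.10000e-02  1.04000e-01 -2.16000e+00 -1.31900e+00
  2.89410e+01  6.02100e+01  9.02720e+01 -5.02900e+01  1.09297e+02
  8.90000e-02  9.20000e-02  4.62000e-01  3.10000e-01 -3.97000e-01
 -2.44000e-01]
sd q [0.38304626 0.35112324]
0 ('base', -1, -1) [-0.9 -0.3]
0 ('base', 1, -1) [1. 0.]
0 ('base', 1, 1) [ 0.9 -1. ]
1 ('base', -1, 1) [-0.1 -0.1]
1 ('base', -1, -1) [ 0.3 -0.5]
1 ('base', 1, 1) [-0.9  1.3]
2 ('base', -1, 1) [-0.6 -0.7]
0 ('rail', -1, -1) [-0.3  0.5]
0 ('rail', 1, -1) [-0.8  1.2]
1 ('rail', -1, 1) [-0.2  1.2]
1 ('rail', 1, 1) [-0.4 -0. ]
0 ('scr', -1, 1) [-0.2 -0.4]
0 ('scr', 1, 1) [0.2 0.1]
0 ('scr', 1, -1) [0.5 0.6]
0 ('scr', -1, -1) [0.  0.2]
1 ('scr', -1, 1) [ 0.8 -0.2]
1 ('scr', 1, 1) [0.7 0.4]
1 ('scr', 1, -1) [0.4 0.5]
1 ('scr', -1, -1) [ 0.6 -0.1]
2 ('scr', -1, 1) [0.  0.5]
2 ('scr', 1, 1) [-0.5 -0.1]
2 ('scr', 1, -1) [-0.5 -0.3]
2 ('scr', -1, -1) [0.1 0.6]
0 ('cor', 1, 1) [-0.2 -0.3]
0 ('cor', 1, -1) [ 0.1 -0.9]
1 ('cor', 1, 1) [-1.  -1.3]
1 ('cor', 1, -1) [-0.9 -1.4]
2 ('cor', 1, 1) [ 0.9 -1.3]
2 ('cor', 1, -1) [0.9 1.1]
[0.49377864 0.10624617 0.        ]
[ 0.51144352 -0.06283355  0.        ]
```

The fit is consistent, with residuals around 1 px. The left foot is about 2.2 rad low and the right about 1.3 rad low, so both need anticlockwise turns. I'll go to the left knob first.

Emit:
{"api": "apply_moves", "payload": {
  "deltas": [
    {"translation": [0.028, 0.026, -0.03], "turn": [0, 0, -0.02]},
    {"translation": [0.028, 0.026, -0.03], "turn": [0, 0, -0.02]},
    {"translation": [0.028, 0.026, -0.03], "turn": [0, 0, 0]},
    {"translation": [0, 0, -0.02], "turn": [0, 0, 0]},
    {"translation": [0, 0, 0], "turn": [0, 0, 0]}
  ]
}}

```text
invalid input
```

"hand" seems to be required in each row.

Emit:
{"api": "apply_moves", "payload": {
  "deltas": [
    {"translation": [0.028, 0.026, -0.03], "turn": [0, 0, -0.02], "hand": 0.087},
    {"translation": [0.028, 0.026, -0.03], "turn": [0, 0, -0.02], "hand": 0.087},
    {"translation": [0.028, 0.026, -0.03], "turn": [0, 0, 0], "hand": 0.087},
    {"translation": [0, 0, -0.01], "turn": [0, 0, 0], "hand": 0.087},
    {"translation": [0, 0, 0], "turn": [0, 0, 0], "hand": 0.087}
  ]
}}

```text
time: 2.05
ee_pos: [0.4947, 0.0998, 0.1402]
eef_rot: [0.773, 0.634, -0.006, 0.001]
ft_force: [0.1, 0.0, 0.5]
width: 0.0874
```

Emit:
{"api": "apply_moves", "payload": {
  "deltas": [
    {"translation": [-0.001, 0.006, -0.019], "turn": [0, 0, 0], "hand": 0.087},
    {"translation": [0, 0, -0.019], "turn": [0, 0, 0], "hand": 0.087},
    {"translation": [0, 0, 0], "turn": [0, 0, 0], "hand": 0.03},
    {"translation": [0, 0, 0], "turn": [0, 0, 0], "hand": 0.0},
    {"translation": [0, 0, 0], "turn": [0, 0, 0], "hand": 0.0}
  ],
  "newtons": 20
}}

```text
time: 2.55
ee_pos: [0.4945, 0.099, 0.1062]
eef_rot: [0.776, 0.631, -0.006, 0.005]
ft_force: [0.6, 0.4, 0.4]
width: 0.0707
```

Emit:
{"api": "apply_moves", "payload": {
  "deltas": [
    {"translation": [0, 0, 0], "turn": [0, 0, 0], "hand": 0.0},
    {"translation": [0, 0, 0], "turn": [0, 0, 0], "hand": 0.0},
    {"translation": [0, 0, 0], "turn": [0, 0, 0.05], "hand": 0.0}
  ]
}}

```text
time: 2.85
ee_pos: [0.4958, 0.0982, 0.1091]
eef_rot: [0.76, 0.65, -0.005, 0.007]
ft_force: [0.1, 0.3, -0.1]
width: 0.0466
```

Emit:
{"api": "apply_moves", "payload": {
  "deltas": [
    {"translation": [-0.001, 0.005, -0.004], "turn": [0, 0, -0.02], "hand": 0.04},
    {"translation": [-0.001, 0.004, -0.003], "turn": [0, 0, -0.02], "hand": 0.04}
  ]
}}

```text
time: 3.05
ee_pos: [0.4947, 0.1068, 0.1032]
eef_rot: [0.773, 0.634, -0.004, 0.008]
ft_force: [-0.5, 0.5, -0.4]
width: 0.0412
```

Emit:
{"api": "apply_moves", "payload": {
  "deltas": [
    {"translation": [-0.0005, 0, -0.001], "turn": [0, 0, 0], "hand": 0.0},
    {"translation": [0, 0, 0], "turn": [0, 0, 0], "hand": 0.0},
    {"translation": [0, 0, 0], "turn": [0, 0, 0], "hand": 0.0},
    {"translation": [0, 0, 0], "turn": [0, 0, 0], "hand": 0.0}
  ]
}}

```text
time: 3.45
ee_pos: [0.4929, 0.1078, 0.1022]
eef_rot: [0.773, 0.635, -0.005, 0.007]
ft_force: [-14.4, 6.2, 9.8]
width: 0.0159
```

Emit:
{"api": "apply_moves", "payload": {
  "deltas": [
    {"translation": [-0.001, 0, 0], "turn": [0, 0, 0], "hand": 0.0},
    {"translation": [0, 0, 0], "turn": [0, 0, 0], "hand": 0.0}
  ],
  "newtons": 30
}}

```text
time: 3.65
ee_pos: [0.4919, 0.1082, 0.1023]
eef_rot: [0.772, 0.635, -0.005, 0.007]
ft_force: [1.8, 0.6, -2.6]
width: 0.014
```

Emit:
{"api": "apply_moves", "payload": {
  "deltas": [
    {"translation": [0, 0, 0], "turn": [0, 0, 0.14], "hand": 0.0},
    {"translation": [0, 0, 0], "turn": [0, 0, 0.14], "hand": 0.0},
    {"translation": [0, 0, 0], "turn": [0, 0, 0.14], "hand": 0.0}
  ]
}}

```text
time: 3.95
ee_pos: [0.4918, 0.1082, 0.1023]
eef_rot: [0.619, 0.786, -0.003, 0.007]
ft_force: [-0.6, 1.2, -0.4]
width: 0.014
```

Emit:
{"api": "apply_moves", "payload": {
  "deltas": [
    {"translation": [0, 0, 0], "turn": [0, 0, 0.14], "hand": 0.0},
    {"translation": [0, 0, 0], "turn": [0, 0, 0.14], "hand": 0.0},
    {"translation": [0, 0, 0], "turn": [0, 0, 0.14], "hand": 0.0},
    {"translation": [0, 0, 0], "turn": [0, 0, 0.14], "hand": 0.0},
    {"translation": [0, 0, 0], "turn": [0, 0, 0.14], "hand": 0.0}
  ]
}}

```text
time: 4.45
ee_pos: [0.4916, 0.1081, 0.1023]
eef_rot: [0.298, 0.955, -0.001, 0.008]
ft_force: [-0.2, 2.1, -2.5]
width: 0.0141
```

Emit:
{"api": "apply_moves", "payload": {
  "deltas": [
    {"translation": [0, 0, 0], "turn": [0, 0, 0.14], "hand": 0.0},
    {"translation": [0, 0, 0], "turn": [0, 0, 0.14], "hand": 0.0},
    {"translation": [0, 0, 0], "turn": [0, 0, 0.14], "hand": 0.0},
    {"translation": [0, 0, 0], "turn": [0, 0, 0.14], "hand": 0.0},
    {"translation": [0, 0, 0], "turn": [0, 0, 0.14], "hand": 0.0}
  ]
}}

```text
time: 4.95
ee_pos: [0.4916, 0.1078, 0.1023]
eef_rot: [-0.062, 0.998, 0.002, 0.008]
ft_force: [-0.6, 2.2, -2.9]
width: 0.0135
```

Emit:
{"api": "apply_moves", "payload": {
  "deltas": [
    {"translation": [0, 0, 0], "turn": [0, 0, 0.13], "hand": 0.0},
    {"translation": [0, 0, 0], "turn": [0, 0, 0.13], "hand": 0.0},
    {"translation": [0, 0, 0], "turn": [0, 0, 0], "hand": 0.0}
  ]
}}

```text
time: 5.25
ee_pos: [0.4916, 0.1078, 0.1023]
eef_rot: [-0.198, 0.98, 0.004, 0.007]
ft_force: [-1.6, 1.9, 0.9]
width: 0.0138
```

Run:
```python
from h import *
s=readout.read_state();print(s["joint_positions"].round(2),s["ee_pos"],s["eef_rot"],s["ft_force"],s["torque"])
```

```text
[ 0.8   0.53 -1.32  1.9   0.56  1.15  1.24] [0.49162128 0.1077734  0.10230717] [-0.19760043  0.98024914  0.00386228  0.00712636] [-1.55266275  1.92033202  0.90057008] [ 0.13395682 -0.01672884  0.06628921]
```

Emit:
{"api": "apply_moves", "payload": {
  "deltas": [
    {"translation": [0, 0, 0], "turn": [0, 0, 0], "hand": 0.087},
    {"translation": [0, 0, 0], "turn": [0, 0, 0], "hand": 0.087},
    {"translation": [0, 0, 0.02], "turn": [0, 0, 0], "hand": 0.087},
    {"translation": [0, 0, 0.03], "turn": [0, 0, -0.14], "hand": 0.087},
    {"translation": [0, 0, 0.03], "turn": [0, 0, -0.14], "hand": 0.087}
  ]
}}

```text
time: 5.75
ee_pos: [0.4897, 0.1058, 0.1809]
eef_rot: [-0.048, 0.999, 0.003, 0.004]
ft_force: [0.2, -1.2, 0.7]
width: 0.0458
```

Emit:
{"api": "apply_moves", "payload": {
  "deltas": [
    {"translation": [-0.015, -0.024, 0.03], "turn": [0, 0, -0.14], "hand": 0.087},
    {"translation": [-0.015, -0.024, 0.03], "turn": [0, 0, -0.14], "hand": 0.087},
    {"translation": [-0.015, -0.024, 0.02], "turn": [0, 0, -0.14], "hand": 0.087},
    {"translation": [-0.015, 0, 0], "turn": [0, 0, -0.14], "hand": 0.087},
    {"translation": [-0.015, 0, 0], "turn": [0, 0, -0.14], "hand": 0.087}
  ]
}}

```text
time: 6.25
ee_pos: [0.4222, 0.0449, 0.2559]
eef_rot: [0.278, 0.961, 0.002, 0.008]
ft_force: [0.8, 0.6, -0.6]
width: 0.0837
```

Emit:
{"api": "apply_moves", "payload": {
  "deltas": [
    {"translation": [0, 0, 0], "turn": [0, 0, -0.14], "hand": 0.087},
    {"translation": [0, 0, 0], "turn": [0, 0, -0.14], "hand": 0.087},
    {"translation": [0, 0, 0], "turn": [0, 0, -0.14], "hand": 0.087},
    {"translation": [0, 0, 0], "turn": [0, 0, -0.14], "hand": 0.087},
    {"translation": [0, 0, 0], "turn": [0, 0, -0.14], "hand": 0.087}
  ]
}}

```text
time: 6.75
ee_pos: [0.4215, 0.0442, 0.2565]
eef_rot: [0.608, 0.794, -0.006, 0.012]
ft_force: [0.1, -0.1, -0.1]
width: 0.0872
```

Emit:
{"api": "apply_moves", "payload": {
  "deltas": [
    {"translation": [0.022, -0.027, -0.02], "turn": [0, 0, -0.14], "hand": 0.087},
    {"translation": [0.022, -0.027, -0.02], "turn": [0, 0, -0.14], "hand": 0.087},
    {"translation": [0.022, -0.027, -0.03], "turn": [0, 0, -0.14], "hand": 0.087},
    {"translation": [0.022, -0.025, -0.03], "turn": [0, 0, 0], "hand": 0.087},
    {"translation": [0, 0, -0.01], "turn": [0, 0, 0], "hand": 0.087}
  ]
}}

```text
time: 7.25
ee_pos: [0.4484, -0.0596, 0.1803]
eef_rot: [0.764, 0.644, 0.014, 0.036]
ft_force: [0.0, 0.5, 0.5]
width: 0.0872
```

Run:
```python
from h import *
s=readout.read_state();print(s["joint_positions"].round(2),s["joint_vel"].round(2))
```

```text
[ 1.82 -0.5  -1.47  1.97 -0.53  1.19  0.37] [-0.1  -0.01 -0.03  0.18 -0.05 -0.19 -0.07]
```

Emit:
{"api": "apply_moves", "payload": {
  "deltas": [
    {"translation": [0.02, 0, 0], "turn": [0, 0, 0], "hand": 0.087},
    {"translation": [0.02, 0, 0], "turn": [0, 0, 0], "hand": 0.087}
  ]
}}

```text
time: 7.45
ee_pos: [0.4629, -0.0563, 0.1931]
eef_rot: [0.765, 0.642, 0.021, 0.044]
ft_force: [-0.1, 0.6, -0.2]
width: 0.0868
```

Run:
```python
from h import *
from scipy.spatial.transform import Rotation as Ro
s=readout.read_state();print(s["joint_positions"].round(2),s["joint_vel"].round(2),s["ee_pos"])
R=Ro.from_quat(s["eef_rot"]);z=R.as_matrix()[:,2];x=R.as_matrix()[:,0]
print("z",z,"yaw",np.arctan2(x[1],x[0]),"turn to level",np.cross(z,[0,0,-1]))
```

```text
[ 1.83 -0.5  -1.47  1.94 -0.53  1.2   0.36] [-0.    0.   -0.   -0.15 -0.02  0.03 -0.07] [ 0.46286193 -0.05629866  0.19308918]
z [ 0.08808221 -0.04006757 -0.99530704] yaw 1.3958703487782427 turn to level [0.04006757 0.08808221 0.        ]
```

The arm has drifted into its j2 and j3 limits. I'll fit a kinematic model from the recorded states so I can plan an unwinding path.

```bash
cat > kin.py <<'E'
import numpy as np
from scipy.spatial.transform import Rotation as Ro
from scipy.optimize import least_squares
LO=np.array([-2.6,-.5,-1.47,.16,-1.27,.06,-2.6]);HI=np.array([2.6,2.12,1.34,2.42,4.41,2.06,2.6])
def fk(q,g,s=(-1,-1,-1,-1)):
    R=np.eye(3);p=np.zeros(3);
    ax="zyzyzyz";sg=[s[0],1,s[1],1,s[2],1,s[3]]
    off=[None,(0,0,g[0]),None,(g[4],0,g[1]),None,(g[5],0,g[2]),None]
    for i in range(7):
        if off[i] is not None: p=p+R@np.array(off[i])
        R=R@Ro.from_euler(ax[i],sg[i]*q[i]).as_matrix()
    return p+R@np.array([g[6],0,g[3]]),R
D=[([1.21342396,.33278405,-.06473679,1.46083482,.02159733,1.34993128,-.08849405],[.20525639,-.58998454,.23585972],[.986018508,.166634639,-.000126547,-.000618]),
([.8,.53,-1.32,1.9,.56,1.15,1.24],[.49162,.10777,.10231],[-.1976,.98025,.00386,.00713]),
([1.82,-.5,-1.47,1.97,-.53,1.19,.37],[.4484,-.0596,.1803],[.764,.644,.014,.036]),
([1.83,-.5,-1.47,1.94,-.53,1.2,.36],[.46286,-.0563,.19309],[.765,.642,.021,.044])]
E
python3 - <<'E'
from kin import *
import itertools
best=[]
for s in itertools.product((1,-1),repeat=4):
    def f(g):
        o=[]
        for q,p,r in D:
            P,R=fk(q,g[:7],s); o+=list(P-p)
            R=R@Ro.from_euler('z',g[7]).as_matrix()
            o+=list(.3*(Ro.from_matrix(R).inv()*Ro.from_quat(r)).as_rotvec())
        return o
    for g7 in(0,1.57,3.14,-1.57):
        r=least_squares(f,[.35,.4,.4,.25,0,0,0,g7],x_scale=.1); best.append((r.cost,s,r.x.round(4)))
best.sort(key=lambda b:b[0])
for b in best[:3]: print(b)
E
```

```text
(np.float64(0.00143780165928279), (-1, -1, -1, -1), array([0.3863, 0.4103, 0.5847, 0.1299, 0.0179, 0.281 , 0.0364, 1.5721]))
(np.float64(0.001437801659282797), (-1, -1, -1, -1), array([0.3863, 0.4103, 0.5847, 0.1299, 0.0179, 0.281 , 0.0364, 1.5721]))
(np.float64(0.0014378016592828), (-1, -1, -1, -1), array([0.3863, 0.4103, 0.5847, 0.1299, 0.0179, 0.281 , 0.0364, 1.5721]))
```

Run:
```python
from kin import *
s=(-1,)*4
for q,p,r in D:
    R=fk(q,np.zeros(7),s)[1]@Ro.from_euler('z',1.5708).as_matrix()
    print((Ro.from_matrix(R).inv()*Ro.from_quat(r)).as_rotvec().round(3))
def f(g):
    o=[]
    for q,p,r in D: o+=list(fk(q,g,s)[0]-p)
    return np.r_[o,.003*(g-[.35,.4,.4,.25,0,0,0])]
r=least_squares(f,[.35,.4,.4,.25,0,0,0]);print(r.x.round(4),r.fun[:12].reshape(4,3).round(4))
```

```text
[-0. -0. -0.]
[ 0.002 -0.005 -0.002]
[ 0.004 -0.003  0.004]
[-0.001 -0.001  0.003]
[0.3862 0.4104 0.5847 0.1301 0.0178 0.2807 0.0364] [[ 0.0455  0.02   -0.0003]
 [-0.0005  0.0037  0.0153]
 [ 0.0005  0.0059 -0.0071]
 [ 0.0019 -0.0007 -0.0078]]
```

```bash
cat >> kin.py <<'E'
def fk(q,g,s=(-1,)*4):
    # g: d1,d3,d5,d7, a4x, a5x(before j5), a6x, a7x
    R=np.eye(3);p=np.zeros(3);ax="zyzyzyz";sg=[-1,1,-1,1,-1,1,-1]
    off=[None,(0,0,g[0]),None,(g[4],0,g[1]),(g[5],0,0),(g[6],0,g[2]),(g[7],0,0)]
    for i in range(7):
        if off[i] is not None: p=p+R@np.array(off[i])
        R=R@Ro.from_euler(ax[i],sg[i]*q[i]).as_matrix()
    return p+R@np.array([0,0,g[3]]),R
def fitg(D,w=.003):
    g0=np.array([.35,.4,.4,.25,0,0,0,0])
    f=lambda g:np.r_[np.concatenate([fk(q,g)[0]-p for q,p,*_ in D]),w*(g-g0)]
    r=least_squares(f,g0); return r.x,r.fun[:-8].reshape(-1,3)
E
python3 - <<'E'
from kin import *
for w in(.01,.001):
    g,e=fitg(D,w);print(g.round(4));print(e.round(4))
E
```

```text
[ 1.081e-01  4.018e-01  6.351e-01 -3.480e-02  6.320e-02 -5.000e-04
  1.280e-01  1.593e-01]
[[ 0.0429  0.0185  0.0021]
 [-0.0189  0.0274  0.0078]
 [ 0.01    0.0195 -0.0047]
 [ 0.0052  0.0139 -0.0052]]
[-0.2528  0.2111  0.6865 -0.7954  0.0875 -0.1734  0.506   0.1256]
[[ 0.0434  0.0184  0.0022]
 [-0.0188  0.026   0.0072]
 [ 0.0137  0.0183 -0.0041]
 [ 0.0011  0.0138 -0.0052]]
```

Emit:
{"api": "apply_moves", "payload": {
  "deltas": [
    {"translation": [0, -0.04, 0.02], "turn": [0.02, 0.04, -0.1], "hand": 0.087},
    {"translation": [0, -0.04, 0.02], "turn": [0.02, 0.04, -0.1], "hand": 0.087},
    {"translation": [0, -0.04, 0.01], "turn": [0, 0, -0.1], "hand": 0.087}
  ]
}}

```text
time: 7.75
ee_pos: [0.4444, -0.1648, 0.2588]
eef_rot: [0.851, 0.525, 0.006, 0.015]
ft_force: [1.3, 0.2, -1.1]
width: 0.0872
```

```bash
cat > rec.py <<'E'
from bench import readout
import json
s=readout.read_state()
open("log.jsonl","a").write(json.dumps([list(s["joint_positions"]),list(s["ee_pos"]),list(s["eef_rot"])])+"\n")
print(s["time"],s["joint_positions"].round(2),s["ee_pos"].round(3),s["eef_rot"].round(3))
E
python3 rec.py
```

```text
7.75 [ 2.14 -0.5  -1.47  1.78 -0.51  1.4   0.3 ] [ 0.444 -0.165  0.259] [0.851 0.525 0.006 0.015]
```

Emit:
{"api": "apply_moves", "payload": {
  "deltas": [
    {"translation": [0.02, -0.04, 0], "turn": [0, 0, -0.1], "hand": 0.087},
    {"translation": [0.02, -0.04, 0], "turn": [0, 0, -0.1], "hand": 0.087},
    {"translation": [0.02, -0.04, 0], "turn": [0, 0, -0.1], "hand": 0.087}
  ]
}}

```text
time: 8.05
ee_pos: [0.4406, -0.2539, 0.2889]
eef_rot: [0.92, 0.388, 0.024, 0.048]
ft_force: [0.3, 0.2, -0.3]
width: 0.087
```

```bash
python3 rec.py
```

```text
8.05 [ 2.33 -0.5  -1.47  1.72 -0.52  1.39  0.15] [ 0.441 -0.254  0.289] [0.92  0.388 0.024 0.048]
```

Emit:
{"api": "apply_moves", "payload": {
  "deltas": [
    {"translation": [0.03, -0.03, 0], "turn": [0, 0, -0.1], "hand": 0.087},
    {"translation": [0.03, -0.03, 0], "turn": [0, 0, -0.1], "hand": 0.087},
    {"translation": [0.03, -0.03, 0], "turn": [0, 0, -0.1], "hand": 0.087}
  ]
}}

```text
time: 8.35
ee_pos: [0.4534, -0.2979, 0.3188]
eef_rot: [0.966, 0.241, 0.045, 0.087]
ft_force: [-0.7, -0.5, -0.6]
width: 0.0867
```

```bash
python3 rec.py
```

```text
8.35 [ 2.39 -0.5  -1.47  1.66 -0.52  1.35 -0.13] [ 0.453 -0.298  0.319] [0.966 0.241 0.045 0.087]
```

```bash
cat > kin2.py <<'E'
from kin import *
import json
SG=[-1,1,-1,1,-1,1,-1];AX="zyzyzyz"
def frames(q):
    R=np.eye(3);o=[]
    for i in range(7): R=R@Ro.from_euler(AX[i],SG[i]*q[i]).as_matrix(); o.append(R)
    return o
# unknown offsets: v1(z only, base), v after each joint (links) ; p=[0,0,d]+sum R_i v_i
V0=np.array([0,0,.36, 0,0,0, 0,0,.4, 0,0,0, 0,0,.4, 0,0,0, 0,0,0.25])
# layout: base z + links: after j1 (y merged into j2?), generic v_i i=1..7, base z merged into v1 z
def A(q): return np.hstack(frames(q))
def fit(data,lam=1e-3):
    M=np.vstack([A(q) for q,p,*_ in data]);b=np.concatenate([p for _,p,*_ in data])
    x=V0+np.linalg.solve(M.T@M+lam**2*np.eye(21),M.T@(b-M@V0)); return x,(M@x-b).reshape(-1,3)
def data():
    return D+[json.loads(l) for l in open("log.jsonl")]
E
python3 - <<'E'
from kin2 import *
d=data()
for lam in(.003,.01,.03):
    x,e=fit(d,lam);print(lam,x.reshape(7,3).round(3).tolist(),"\n",(e*1e3).round(1).tolist())
E
```

```text
0.003 [[-0.008, -0.011, 0.247], [0.006, -0.011, 0.023], [-0.006, -0.008, 0.423], [0.002, -0.008, 0.046], [-0.006, -0.006, 0.446], [-0.009, -0.006, 0.04], [0.002, 0.004, 0.29]] 
 [[0.0, -0.0, 0.1], [0.0, 0.1, -0.1], [1.5, 2.7, -0.1], [-1.1, -1.7, -0.0], [-0.7, -0.7, -0.5], [-0.5, -0.2, -0.1], [0.4, 0.1, 0.7]]
0.01 [[-0.008, -0.012, 0.268], [0.009, -0.012, 0.019], [-0.007, -0.007, 0.419], [-0.009, -0.007, 0.046], [0.009, -0.004, 0.446], [-0.009, -0.004, 0.044], [0.002, 0.0, 0.294]] 
 [[0.0, -0.0, 0.1], [0.0, 0.1, -0.1], [1.5, 2.8, -0.1], [-1.0, -1.6, -0.0], [-0.9, -0.8, -0.6], [-0.4, -0.3, -0.1], [0.3, 0.1, 0.7]]
0.03 [[-0.005, -0.014, 0.295], [0.011, -0.014, 0.015], [-0.006, -0.005, 0.415], [-0.02, -0.005, 0.047], [0.028, -0.001, 0.447], [-0.008, -0.001, 0.049], [0.003, -0.005, 0.299]] 
 [[-0.0, -0.0, 0.0], [-0.0, 0.1, 0.0], [1.4, 2.8, -0.1], [-0.8, -1.7, 0.0], [-1.2, -1.0, -0.5], [-0.2, -0.3, -0.0], [0.4, 0.3, 0.6]]
```

```bash
cat > sim.py <<'E'
from kin2 import *
X,_=fit(data(),.01)
def FK(q):
    F=frames(q); return np.hstack(F)@X,F[6]@Ro.from_euler('z',np.pi/2).as_matrix()
def jac(q):
    F=[np.eye(3)]+frames(q);v=X.reshape(7,3);pts=[];p=np.zeros(3)
    org=[]
    for i in range(7): org.append(p.copy()); p=p+F[i+1]@v[i]
    J=np.zeros((6,7))
    for i in range(7):
        a=F[i][:,2 if AX[i]=='z' else 1]*SG[i]; J[:3,i]=np.cross(a,p-org[i]);J[3:,i]=a
    return J
def row(q,t,w,lam=.02,W=np.ones(7)):
    p,R=FK(q);pt=p+t;Rt=Ro.from_rotvec(w).as_matrix()@R
    for _ in range(20):
        p,R=FK(q);e=np.r_[pt-p,Ro.from_matrix(Rt@R.T).as_rotvec()]
        J=jac(q);dq=W*(J.T@np.linalg.solve(J*W@J.T+lam**2*np.eye(6),e)) if False else (J*W).T@np.linalg.solve((J*W)@J.T+lam**2*np.eye(6),e)
        m=np.abs(dq).max(); dq*=min(1,.02/max(m,1e-9)) ; q=np.clip(q+dq,LO,HI)
    return q
def play(q,rows,**k):
    for n,t,w in rows:
        for _ in range(n): q=row(q,np.array(t,float),np.array(w,float),**k)
    return q
HIST=[(5,(.016,.046,.003),(0,0,.1)),(5,(.016,.046,0),(0,0,.1)),(1,(.016,.046,0),(0,0,.05)),(2,(.016,.046,0),(0,0,0)),
(2,(.028,.026,-.03),(0,0,-.02)),(1,(.028,.026,-.03),(0,0,0)),(1,(0,0,-.01),(0,0,0)),(2,(0,.003,-.019),(0,0,0)),(1,(-.002,.003,0),(0,0,0)),(13,(0,0,0),(0,0,.14)),(2,(0,0,0),(0,0,.14))]
HIST2=[(1,(0,0,.02),(0,0,0)),(2,(0,0,.03),(0,0,-.14)),(3,(-.015,-.024,.027),(0,0,-.14)),(2,(-.015,0,0),(0,0,-.14)),(5,(0,0,0),(0,0,-.14)),(2,(.022,-.027,-.02),(0,0,-.14)),(1,(.022,-.027,-.03),(0,0,-.14)),(1,(.022,-.025,-.03),(0,0,0)),(1,(0,0,-.01),(0,0,0))]
E
python3 - <<'E'
from sim import *
for lam in(.01,.05,.15):
    q=play(np.array(D[0][0]),HIST,lam=lam);p,R=FK(q);print(lam,q.round(2),p.round(3))
    q2=play(np.array(D[1][0]),HIST2,lam=lam);print("  ",q2.round(2),FK(q2)[0].round(3))
print("true",D[1][0],D[2][0])
E
```

```text
0.01 [ 0.77  0.45 -1.23  1.88  0.47  1.15  1.24] [0.495 0.095 0.113]
   [ 2.19 -0.5  -1.47  1.84 -0.61  1.25  0.47] [ 0.469 -0.198  0.237]
0.05 [ 0.77  0.45 -1.23  1.88  0.47  1.15  1.24] [0.495 0.095 0.113]
   [ 2.18 -0.5  -1.47  1.85 -0.61  1.25  0.47] [ 0.468 -0.193  0.235]
0.15 [ 0.77  0.45 -1.24  1.88  0.47  1.15  1.23] [0.495 0.095 0.113]
   [ 2.11 -0.5  -1.47  1.87 -0.58  1.24  0.44] [ 0.465 -0.168  0.224]
true [0.8, 0.53, -1.32, 1.9, 0.56, 1.15, 1.24] [1.82, -0.5, -1.47, 1.97, -0.53, 1.19, 0.37]
```

The min-norm simulation reproduces the observed joints. I'll search for a waypoint path that unwinds the elbow.

```bash
nproc
cat > plan.py <<'E'
from sim import *
import sim,sys,json
def row6(q,t,w,lam=.05):
    p,R=FK(q);pt=p+t;Rt=Ro.from_rotvec(w).as_matrix()@R
    for _ in range(5):
        p,R=FK(q);e=np.r_[pt-p,Ro.from_matrix(Rt@R.T).as_rotvec()]
        J=jac(q);dq=J.T@np.linalg.solve(J@J.T+lam**2*np.eye(6),e)
        dq*=min(1,.06/max(np.abs(dq).max(),1e-9)); q=np.clip(q+dq,LO,HI)
    return q
def down(yaw):
    c,s=np.cos(yaw),np.sin(yaw); return np.array([[c,s,0],[s,-c,0],[0,0,-1.]])
def goto(q,p,yaw,nmax=22,long=None):
    n=0
    for n in range(nmax):
        P,R=FK(q);d=p-P;cur=np.arctan2(R[1,0],R[0,0])
        dy=yaw-cur
        dy=(dy+np.pi)%(2*np.pi)-np.pi if long is None else dy
        w=Ro.from_matrix(down(cur)@R.T).as_rotvec()
        if np.linalg.norm(d)<.005 and abs(dy)<.02 and np.linalg.norm(w)<.02: break
        d*=min(1,.045/max(np.linalg.norm(d),1e-9)); w*=min(1,.06/max(np.linalg.norm(w),1e-9))
        q=row6(q,d,w+[0,0,np.clip(dy,-.12,.12)])
    return q,n,np.linalg.norm(p-FK(q)[0])
if __name__=="__main__":
    import multiprocessing as mp,time
    q0=np.array(data()[-1][0])
    def trial(seed):
        r=np.random.default_rng(seed);wp=[];q=q0;N=0
        for _ in range(r.integers(1,4)):
            a=r.uniform(-2.2,.1);rad=r.uniform(.35,.7);w=(rad*np.cos(a),rad*np.sin(a),r.uniform(.26,.45),r.uniform(-3,3));wp.append(w)
            q,n,_=goto(q,np.array(w[:3]),w[3]);N+=n
        fy=r.choice([1.4,1.4-np.pi]);wp.append((.5114,-.0628,.16,fy));q,n,e=goto(q,np.array(wp[-1][:3]),fy,40);N+=n
        q3=q
        m=np.minimum(q-LO,HI-q).min()
        return (-(abs(q[2])+.01*N)-100*e+min(m,.3)),wp,q.round(2).tolist(),N,e
    t=time.time();best=[]
    with mp.Pool() as P:
        for b in P.imap_unordered(trial,range(100000)):
            best.append(b)
            if time.time()-t>150: P.terminate();break
    best.sort(key=lambda b:-b[0]);print(len(best))
    for b in best[:4]: print(b)
E
OMP_NUM_THREADS=1 python3 plan.py
```

```text
4
1018
(np.float64(-0.6741622890130349), [(np.float64(0.34910053874887254), np.float64(0.03288972329187176), 0.294419890346961, 0.23792773708178316), (np.float64(0.3308057580198656), np.float64(-0.3539379669201845), 0.31590895233868244, 0.20663590451022618), (0.5114, -0.0628, 0.16, np.float64(-1.7415926535897932))], [0.06, 0.14, -0.02, 1.86, 0.0, 1.14, -2.6], 61, np.float64(0.0004044730492692836))
(np.float64(-0.7075163679205914), [(np.float64(-0.21496796318360634), np.float64(-0.3395153919117938), 0.2917305955343956, 2.077298010585273), (np.float64(0.34020739560248), np.float64(-0.14032506764334257), 0.3869496335036161, -1.8818570959962255), (0.5114, -0.0628, 0.16, np.float64(1.4))], [0.44, 0.18, -0.45, 1.83, 0.09, 1.15, -0.2], 56, np.float64(9.396825843461597e-09))
(np.float64(-0.7204409383252983), [(np.float64(0.2254098991649318), np.float64(-0.45973003472530943), 0.3508329339954464, 2.2815619432410514), (np.float64(0.4008618729105148), np.float64(-0.15820398864691856), 0.3860903290994707, -1.933417054472699), (np.float64(0.21890918407212004), np.float64(-0.3347069523573214), 0.3577719599984648, -2.528702681072339), (0.5114, -0.0628, 0.16, np.float64(1.4))], [0.27, 0.16, -0.26, 1.84, 0.05, 1.15, -0.17], 76, np.float64(8.085229071402754e-11))
(np.float64(-0.7421188800535956), [(np.float64(0.2974093989426263), np.float64(-0.195841917550942), 0.44985196539648264, 1.6757632780824512), (np.float64(0.19534821691440077), np.float64(-0.322912046889331), 0.32225136183939074, 1.8356420294621172), (np.float64(0.5043604231342931), np.float64(-0.3790559192892543), 0.44520685475055644, 0.4468910342078676), (0.5114, -0.0628, 0.16, np.float64(-1.7415926535897932))], [0.07, 0.14, -0.04, 1.86, 0.01, 1.14, -2.6], 66, np.float64(0.0004073217824069438))
```

```bash
cat > p2.py <<'E'
from plan import *
import multiprocessing as mp
q0=np.array(data()[-1][0])
def ev(w1,w2,fy):
    q=q0;out=[];N=0
    for w in(w1,w2): q,n,e=goto(q,np.array(w[:3]),w[3]);N+=n;out.append((q.round(2).tolist(),n,round(e,3)))
    q,n,e=goto(q,np.array([.5114,-.0628,.16]),fy,40);N+=n;out.append((q.round(2).tolist(),n,round(e,3)));c=-abs(q[2])-20*e-.01*N
    q,n,e=goto(q,np.array([.5114,-.0628,.102]),fy,10);q,n,e=goto(q,np.array([.5114,-.0628,.102]),fy+1.3,40);out.append((q.round(2).tolist(),n,round(e,3)))
    c-=20*e+.5*abs(q[2]); m=np.minimum(q-LO,HI-q).min()
    return c+min(m,.2),out,(w1,w2,fy)
def T(s):
    r=np.random.default_rng(s)
    w1=(.35+r.uniform(-.05,.08),.03+r.uniform(-.25,.03),r.uniform(.27,.45),.24+r.uniform(-1,1.5))
    w2=(.33+r.uniform(-.05,.15),-.35+r.uniform(-.1,.15),r.uniform(.27,.45),.21+r.uniform(-1.,1.2))
    return ev(w1,w2,r.choice([1.4,1.4,1.4-np.pi]))
if __name__=="__main__":
    with mp.Pool() as P: b=P.map(T,range(1500),chunksize=10)
    b.sort(key=lambda x:-x[0])
    for fy in(1.4,1.4-np.pi):
        for x in [x for x in b if x[2][2]==fy][:2]:
            print(round(x[0],2),np.round(np.r_[x[2][0],x[2][1],fy],2))
            for o in x[1]: print("   ",o)
E
OMP_NUM_THREADS=1 timeout 560 python3 p2.py
```

```text
-1.02 [ 0.31  0.03  0.35  0.48  0.36 -0.38  0.42  1.12  1.4 ]
    ([0.79, -0.5, -0.64, 1.93, -0.3, 1.64, -0.9], 21, np.float64(0.005))
    ([0.85, 0.08, -0.14, 1.39, 0.01, 1.68, 0.26], 10, np.float64(0.0))
    ([0.48, 0.19, -0.48, 1.83, 0.09, 1.15, -0.21], 10, np.float64(0.0))
    ([0.61, 0.28, -0.65, 1.88, 0.2, 1.05, 1.01], 11, np.float64(0.0))
-1.05 [ 0.31  0.01  0.37  0.84  0.32 -0.36  0.36  1.34  1.4 ]
    ([0.84, -0.5, -0.62, 1.9, -0.29, 1.67, -0.48], 21, np.float64(0.004))
    ([0.9, -0.03, -0.16, 1.62, -0.0, 1.55, 0.5], 8, np.float64(0.004))
    ([0.51, 0.19, -0.52, 1.83, 0.1, 1.15, -0.22], 9, np.float64(0.0))
    ([0.64, 0.29, -0.69, 1.88, 0.21, 1.05, 1.0], 11, np.float64(0.0))
-0.51 [ 0.35 -0.08  0.31 -0.22  0.4  -0.22  0.35 -0.19 -1.74]
    ([1.47, -0.5, -0.94, 1.92, -0.41, 1.54, -1.18], 11, np.float64(0.002))
    ([1.65, -0.08, -1.16, 1.64, -0.07, 1.53, -1.27], 4, np.float64(0.0))
    ([0.11, 0.14, -0.08, 1.86, 0.01, 1.14, -2.6], 39, np.float64(0.0))
    ([-0.11, 0.2, 0.16, 1.92, -0.04, 1.02, -1.94], 6, np.float64(0.0))
-0.51 [ 0.39  0.02  0.32 -0.17  0.46 -0.22  0.3   0.08 -1.74]
    ([1.37, -0.5, -1.07, 1.83, -0.45, 1.58, -1.37], 9, np.float64(0.001))
    ([1.45, 0.23, -1.23, 1.61, 0.22, 1.46, -1.29], 6, np.float64(0.0))
    ([0.11, 0.14, -0.08, 1.86, 0.01, 1.14, -2.6], 39, np.float64(0.0))
    ([-0.11, 0.2, 0.16, 1.92, -0.04, 1.02, -1.94], 6, np.float64(0.0))
```

Emit:
{"api": "apply_moves", "payload": {
  "deltas": [
    {"translation": [-0.018, 0.041, 0.004], "turn": [0.03, 0.03, 0], "hand": 0.087},
    {"translation": [-0.018, 0.041, 0.004], "turn": [0.03, 0.03, 0], "hand": 0.087},
    {"translation": [-0.018, 0.041, 0.004], "turn": [0.03, 0.03, 0], "hand": 0.087},
    {"translation": [-0.018, 0.041, 0.004], "turn": [0.02, 0.02, 0], "hand": 0.087},
    {"translation": [-0.018, 0.041, 0.004], "turn": [0.02, 0.02, 0], "hand": 0.087}
  ]
}}

```text
time: 8.85
ee_pos: [0.3711, -0.1077, 0.3459]
eef_rot: [0.972, 0.236, 0.0, 0.018]
ft_force: [0.3, 0.6, 0.1]
width: 0.0871
```

Emit:
{"api": "apply_moves", "payload": {
  "deltas": [
    {"translation": [-0.018, 0.041, 0.004], "turn": [0.02, 0.01, 0], "hand": 0.087},
    {"translation": [-0.018, 0.041, 0.004], "turn": [0, 0, 0], "hand": 0.087},
    {"translation": [-0.018, 0.041, 0.004], "turn": [0, 0, 0], "hand": 0.087}
  ]
}}

```text
time: 9.15
ee_pos: [0.3402, -0.0254, 0.3573]
eef_rot: [0.971, 0.238, 0.0, 0.013]
ft_force: [0.6, -0.6, 0.4]
width: 0.087
```

```bash
python3 rec.py
cat > nxt.py <<'E'
from plan import *
import sys
d=data();q=np.array(d[-1][0])
P,R=np.array(d[-1][1]),Ro.from_quat(d[-1][2]).as_matrix();z=R[:,2]
print("yaw",np.arctan2(R[1,0],R[0,0]).round(3),"level turn",np.cross(z,[0,0,-1]).round(3))
E
python3 nxt.py
python3 - <<'E'
from plan import *
from sim import *
d=data();q=np.array(d[-1][0]);print("model err",FK(q)[0]-d[-1][1])
for w in[(.31,.03,.35,.48),(.36,-.38,.42,1.12),(.5114,-.0628,.16,1.4)]:
    q,n,e=goto(q,np.array(w[:3]),w[3],30);print(q.round(2),n,round(e,3))
q=np.array(d[-1][0])
for w in[(.36,-.38,.42,1.12),(.5114,-.0628,.16,1.4)]:
    q,n,e=goto(q,np.array(w[:3]),w[3],30);print("direct",q.round(2),n,round(e,3))
E
```

```text
9.15 [ 1.16 -0.5  -0.81  1.85 -0.34  1.63 -0.7 ] [ 0.34  -0.025  0.357] [0.971 0.238 0.    0.013]
yaw 0.481 level turn [0.026 0.007 0.   ]
model err [ 0.00023048  0.00012059 -0.00014185]
[ 0.84 -0.5  -0.68  1.92 -0.32  1.64 -0.89] 7 0.003
[ 0.91  0.09 -0.2   1.38  0.02  1.68  0.26] 10 0.0
[ 0.52  0.19 -0.53  1.82  0.11  1.15 -0.22] 10 0.0
direct [ 1.2   0.11 -0.52  1.37  0.05  1.68  0.23] 8 0.001
direct [ 0.77  0.24 -0.82  1.81  0.19  1.17 -0.28] 10 0.0
```

Emit:
{"api": "apply_moves", "payload": {
  "deltas": [
    {"translation": [-0.015, 0.025, -0.003], "turn": [0.02, 0.01, 0], "hand": 0.087},
    {"translation": [-0.015, 0.025, -0.003], "turn": [0.02, 0.01, 0], "hand": 0.087},
    {"translation": [-0.01, 0.015, -0.003], "turn": [0.01, 0, 0], "hand": 0.087}
  ]
}}

```text
time: 9.45
ee_pos: [0.3022, 0.0438, 0.3538]
eef_rot: [0.97, 0.242, 0.0, -0.01]
ft_force: [0.1, -0.0, 0.8]
width: 0.0871
```

Emit:
{"api": "apply_moves", "payload": {
  "deltas": [
    {"translation": [0.005, -0.042, 0.007], "turn": [0, 0, 0.065], "hand": 0.087},
    {"translation": [0.005, -0.042, 0.007], "turn": [0, 0, 0.065], "hand": 0.087},
    {"translation": [0.005, -0.042, 0.007], "turn": [0, 0, 0.065], "hand": 0.087},
    {"translation": [0.005, -0.042, 0.007], "turn": [0, 0, 0.065], "hand": 0.087},
    {"translation": [0.005, -0.042, 0.007], "turn": [0, 0, 0.065], "hand": 0.087}
  ]
}}

```text
time: 9.95
ee_pos: [0.3308, -0.1599, 0.3985]
eef_rot: [0.91, 0.414, 0.004, -0.004]
ft_force: [0.2, 0.1, 0.9]
width: 0.087
```

Emit:
{"api": "apply_moves", "payload": {
  "deltas": [
    {"translation": [0.005, -0.042, 0.007], "turn": [0, 0, 0.065], "hand": 0.087},
    {"translation": [0.005, -0.042, 0.007], "turn": [0, 0, 0.065], "hand": 0.087},
    {"translation": [0.005, -0.042, 0.007], "turn": [0, 0, 0.065], "hand": 0.087},
    {"translation": [0.005, -0.042, 0.007], "turn": [0, 0, 0.065], "hand": 0.087},
    {"translation": [0.005, -0.042, 0.007], "turn": [0, 0, 0.065], "hand": 0.087}
  ]
}}

```text
time: 10.45
ee_pos: [0.3611, -0.3768, 0.4431]
eef_rot: [0.827, 0.563, 0.005, 0.001]
ft_force: [0.9, 1.2, -0.4]
width: 0.0871
```

```bash
python3 rec.py; python3 nxt.py
python3 - <<'E'
from plan import *
d=data();q=np.array(d[-1][0])
q,n,e=goto(q,np.array((.5114,-.0628,.16)),1.4,30);print(q.round(2),n,round(e,3))
q,n,e=goto(q,np.array((.5114,-.0628,.102)),1.4,30);q,n,e=goto(q,np.array((.5114,-.0628,.102)),2.7,30);print(q.round(2),n,round(e,3))
E
```

```text
10.45 [ 0.81  0.08 -0.09  1.34 -0.    1.72  0.34] [ 0.361 -0.377  0.443] [0.827 0.563 0.005 0.001]
yaw 1.195 level turn [-0.004  0.01   0.   ]
[ 0.43  0.18 -0.44  1.83  0.08  1.15 -0.2 ] 10 0.0
[ 0.57  0.27 -0.6   1.88  0.17  1.04  1.03] 11 0.0
```

Emit:
{"api": "apply_moves", "payload": {
  "deltas": [
    {"translation": [0.015, 0.031, -0.026], "turn": [0, 0, 0.02], "hand": 0.087},
    {"translation": [0.015, 0.031, -0.026], "turn": [0, 0, 0.02], "hand": 0.087},
    {"translation": [0.015, 0.031, -0.026], "turn": [0, 0, 0.02], "hand": 0.087},
    {"translation": [0.015, 0.031, -0.026], "turn": [0, 0, 0.02], "hand": 0.087},
    {"translation": [0.015, 0.031, -0.026], "turn": [0, 0, 0.02], "hand": 0.087}
  ]
}}

```text
time: 10.95
ee_pos: [0.4428, -0.228, 0.3178]
eef_rot: [0.801, 0.599, 0.008, 0.008]
ft_force: [0.5, -0.6, -0.2]
width: 0.0866
```

Emit:
{"api": "apply_moves", "payload": {
  "deltas": [
    {"translation": [0.015, 0.031, -0.026], "turn": [0, 0, 0.02], "hand": 0.087},
    {"translation": [0.015, 0.031, -0.026], "turn": [0, 0, 0.02], "hand": 0.087},
    {"translation": [0.015, 0.031, -0.026], "turn": [0, 0, 0.02], "hand": 0.087},
    {"translation": [0.015, 0.031, -0.026], "turn": [0, 0, 0.02], "hand": 0.087},
    {"translation": [0.01, 0.02, -0.02], "turn": [0, 0, 0.02], "hand": 0.087}
  ]
}}

```text
time: 11.45
ee_pos: [0.5216, -0.0722, 0.1967]
eef_rot: [0.767, 0.641, 0.014, 0.012]
ft_force: [-0.2, 0.2, -0.3]
width: 0.0869
```

```bash
python3 rec.py; python3 nxt.py
```

```text
11.45 [ 0.45  0.14 -0.43  1.79  0.07  1.19 -0.18] [ 0.522 -0.072  0.197] [0.767 0.641 0.014 0.012]
yaw 1.392 level turn [0.001 0.036 0.   ]
```

Emit:
{"api": "apply_moves", "payload": {
  "deltas": [
    {"translation": [-0.006, 0.005, -0.025], "turn": [0, 0.018, 0], "hand": 0.087},
    {"translation": [-0.005, 0.005, -0.025], "turn": [0, 0.018, 0], "hand": 0.087}
  ]
}}

```text
time: 11.65
ee_pos: [0.515, -0.0563, 0.1484]
eef_rot: [0.765, 0.644, 0.002, 0.002]
ft_force: [0.7, -0.2, 0.2]
width: 0.0872
```

Emit:
{"api": "apply_moves", "payload": {
  "deltas": [
    {"translation": [0, 0, -0.018], "turn": [0, 0, 0], "hand": 0.087},
    {"translation": [0, 0, -0.018], "turn": [0, 0, 0], "hand": 0.087},
    {"translation": [0, 0, 0], "turn": [0, 0, 0], "hand": 0.06}
  ]
}}

```text
time: 11.95
ee_pos: [0.5175, -0.0518, 0.1116]
eef_rot: [0.764, 0.645, 0.003, 0.001]
ft_force: [0.3, 0.5, 1.0]
width: 0.0837
```

```bash
python3 rec.py; python3 nxt.py
```

```text
11.95 [ 0.41  0.24 -0.44  1.87  0.12  1.05 -0.25] [ 0.518 -0.052  0.112] [0.764 0.645 0.003 0.001]
yaw 1.402 level turn [-0.002  0.006  0.   ]
```

Emit:
{"api": "apply_moves", "payload": {
  "deltas": [
    {"translation": [-0.004, -0.006, -0.005], "turn": [0, 0, 0], "hand": 0.04},
    {"translation": [-0.002, -0.004, -0.004], "turn": [0, 0, 0], "hand": 0.04},
    {"translation": [0, 0, 0], "turn": [0, 0, 0], "hand": 0.04},
    {"translation": [0, 0, 0], "turn": [0, 0, 0], "hand": 0.04}
  ]
}}

```text
time: 12.35
ee_pos: [0.5145, -0.0625, 0.1064]
eef_rot: [0.764, 0.645, 0.005, 0.004]
ft_force: [0.1, 0.2, 0.2]
width: 0.0547
```

Emit:
{"api": "apply_moves", "payload": {
  "deltas": [
    {"translation": [-0.003, 0, -0.004], "turn": [0, 0, 0], "hand": 0.03},
    {"translation": [0, 0, 0], "turn": [0, 0, 0], "hand": 0.0},
    {"translation": [0, 0, 0], "turn": [0, 0, 0], "hand": 0.0},
    {"translation": [0, 0, 0], "turn": [0, 0, 0], "hand": 0.0},
    {"translation": [0, 0, 0], "turn": [0, 0, 0], "hand": 0.0}
  ]
}}

```text
time: 12.85
ee_pos: [0.5094, -0.0634, 0.1025]
eef_rot: [0.765, 0.644, 0.003, 0.003]
ft_force: [-14.2, -4.7, 6.0]
width: 0.0152
```

Emit:
{"api": "apply_moves", "payload": {
  "deltas": [
    {"translation": [0, 0, 0], "turn": [0, 0, 0], "hand": 0.0}
  ]
}}

```text
time: 12.95
ee_pos: [0.5085, -0.0634, 0.1023]
eef_rot: [0.765, 0.644, 0.003, 0.002]
ft_force: [-1.6, 2.9, 1.9]
width: 0.0139
```

```bash
python3 rec.py; python3 nxt.py
```

```text
12.95 [ 0.43  0.24 -0.43  1.9   0.12  1.02 -0.23] [ 0.509 -0.063  0.102] [0.765 0.644 0.003 0.002]
yaw 1.4 level turn [0.    0.007 0.   ]
```

Emit:
{"api": "apply_moves", "payload": {
  "deltas": [
    {"translation": [0, 0, 0], "turn": [0, 0, 0.13], "hand": 0.0},
    {"translation": [0, 0, 0], "turn": [0, 0, 0.13], "hand": 0.0},
    {"translation": [0, 0, 0], "turn": [0, 0, 0.13], "hand": 0.0}
  ]
}}

```text
time: 13.25
ee_pos: [0.5083, -0.0627, 0.1027]
eef_rot: [0.621, 0.784, 0.003, 0.001]
ft_force: [-1.8, 0.1, 1.7]
width: 0.0139
```

Emit:
{"api": "apply_moves", "payload": {
  "deltas": [
    {"translation": [0, 0, 0], "turn": [0, 0, 0.13], "hand": 0.0},
    {"translation": [0, 0, 0], "turn": [0, 0, 0.13], "hand": 0.0},
    {"translation": [0, 0, 0], "turn": [0, 0, 0.13], "hand": 0.0},
    {"translation": [0, 0, 0], "turn": [0, 0, 0.13], "hand": 0.0},
    {"translation": [0, 0, 0], "turn": [0, 0, 0.13], "hand": 0.0}
  ]
}}

```text
time: 13.75
ee_pos: [0.5084, -0.0624, 0.1033]
eef_rot: [0.325, 0.946, 0.003, 0.0]
ft_force: [-0.3, -0.3, 0.9]
width: 0.0135
```

Emit:
{"api": "apply_moves", "payload": {
  "deltas": [
    {"translation": [0, 0, 0], "turn": [0, 0, 0.13], "hand": 0.0},
    {"translation": [0, 0, 0], "turn": [0, 0, 0.13], "hand": 0.0},
    {"translation": [0, 0, 0], "turn": [0, 0, 0], "hand": 0.0}
  ]
}}

```text
time: 14.05
ee_pos: [0.5085, -0.0625, 0.1035]
eef_rot: [0.193, 0.981, 0.003, 0.0]
ft_force: [-0.9, 0.5, 0.5]
width: 0.0133
```

```bash
python3 rec.py; python3 nxt.py
```

```text
14.05 [ 0.58  0.26 -0.61  1.89  0.17  1.04  1.09] [ 0.508 -0.062  0.103] [0.193 0.981 0.003 0.   ]
yaw 2.753 level turn [-0.006  0.002  0.   ]
```

Emit:
{"api": "apply_moves", "payload": {
  "deltas": [
    {"translation": [0, 0, 0], "turn": [0, 0, 0], "hand": 0.087},
    {"translation": [0, 0, 0], "turn": [0, 0, 0], "hand": 0.087},
    {"translation": [0, 0, 0.02], "turn": [0, 0, 0], "hand": 0.087},
    {"translation": [0, 0, 0.03], "turn": [0, 0, -0.14], "hand": 0.087},
    {"translation": [0, 0, 0.03], "turn": [0, 0, -0.14], "hand": 0.087}
  ]
}}

```text
time: 14.55
ee_pos: [0.5061, -0.0619, 0.1818]
eef_rot: [0.338, 0.941, 0.004, -0.003]
ft_force: [0.5, -0.4, -1.0]
width: 0.046
```

Emit:
{"api": "apply_moves", "payload": {
  "deltas": [
    {"translation": [-0.015, -0.01, 0.02], "turn": [0, 0, -0.14], "hand": 0.087},
    {"translation": [-0.015, -0.01, 0.02], "turn": [0, 0, -0.14], "hand": 0.087},
    {"translation": [-0.015, -0.01, 0.02], "turn": [0, 0, -0.14], "hand": 0.087},
    {"translation": [-0.015, 0, 0.01], "turn": [0, 0, -0.14], "hand": 0.087},
    {"translation": [-0.015, 0, 0], "turn": [0, 0, -0.14], "hand": 0.087}
  ]
}}

```text
time: 15.05
ee_pos: [0.432, -0.092, 0.2595]
eef_rot: [0.656, 0.755, 0.007, 0.003]
ft_force: [0.6, 0.1, 0.8]
width: 0.0834
```

Emit:
{"api": "apply_moves", "payload": {
  "deltas": [
    {"translation": [-0.01, 0, 0], "turn": [0, 0, -0.14], "hand": 0.087},
    {"translation": [0, 0, 0], "turn": [0, 0, -0.14], "hand": 0.087},
    {"translation": [0, 0, 0], "turn": [0, 0, 0], "hand": 0.087}
  ]
}}

```text
time: 15.35
ee_pos: [0.4208, -0.0923, 0.261]
eef_rot: [0.762, 0.647, 0.007, 0.006]
ft_force: [0.2, 0.6, -0.4]
width: 0.0869
```

```bash
python3 rec.py
python3 - <<'E'
from h import *
import cv2,pickle
c=calibration("wrist");im=camera("wrist");pickle.dump(c,open("w2.pkl","wb"))
def sv(n,a): cv2.imwrite(n,cv2.cvtColor(a,cv2.COLOR_RGB2BGR))
sv("pics/w2.png",im);sv("pics/s2.png",camera("scene"));sv("pics/d2.png",camera("side"))
w=cv2.imread("pics/w2.png");s=cv2.imread("pics/s2.png")[145:270,255:405];d=cv2.imread("pics/d2.png")[180:300,230:350]
R=lambda a,k:cv2.resize(a,None,fx=k,fy=k,interpolation=cv2.INTER_CUBIC)
top=np.zeros((260,640,3),np.uint8)
x=R(s,2);y=R(d,2);top[:250,:300]=x;top[:240,320:560]=y
cv2.imwrite("pics/v2.png",np.vstack([w[:300],top]))
E
```

```text
15.35 [ 0.68 -0.11 -0.52  1.89 -0.06  1.33  0.01] [ 0.421 -0.092  0.261] [0.762 0.647 0.007 0.006]
```

View pics/v2.png

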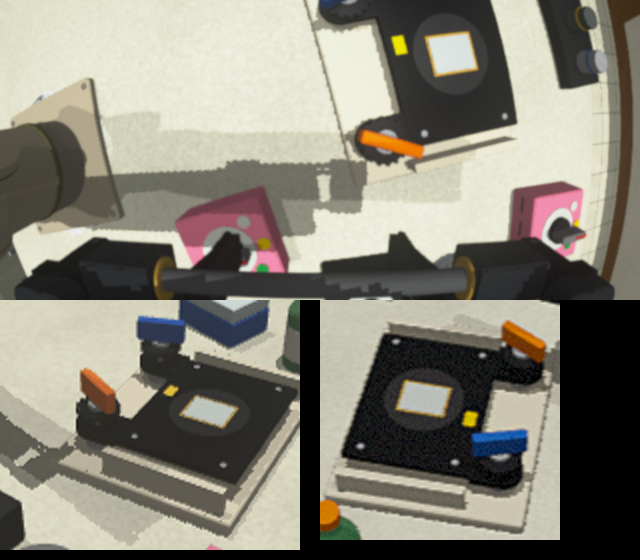

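The combined view shows both bars turned, and the plate looks nearly flush. The wrist picture cuts off the +y side, so I'll shift and measure again.

Emit:
{"api": "apply_moves", "payload": {
  "deltas": [
    {"translation": [0, 0.035, 0], "turn": [0, 0, 0], "hand": 0.087},
    {"translation": [0, 0.03, 0], "turn": [0, 0, 0], "hand": 0.087},
    {"translation": [0, 0, 0], "turn": [0, 0, 0], "hand": 0.087},
    {"translation": [0, 0, 0], "turn": [0, 0, 0], "hand": 0.087}
  ]
}}

```text
time: 15.9
ee_pos: [0.4214, -0.0257, 0.2602]
eef_rot: [0.756, 0.654, 0.007, 0.005]
ft_force: [0.6, -0.3, 0.1]
width: 0.0873
```

```bash
python3 rec.py
python3 - <<'E'
from fit import *
import cv2
c=calibration("wrist");im=cv2.cvtColor(camera("wrist"),cv2.COLOR_RGB2BGR);pickle.dump(c,open("w3.pkl","wb"));cv2.imwrite("pics/w3.png",im)
for n,(x,y) in(("base",(-.125,.145)),("b2",(-.125,-.145)),("f",(.125,.145)),("f2",(.125,-.145))): print(pj(c,rz(.104)@[x,y,.02]+[.587,.031,0],1).round())
R=lambda a,k:cv2.resize(np.clip((a/255.)**.7*255,0,255).astype('uint8'),None,fx=k,fy=k,interpolation=cv2.INTER_CUBIC)
s=R(cv2.imread("pics/s2.png")[150:270,260:405],3);d=R(cv2.imread("pics/d2.png")[185:305,230:350],3)
cv2.imwrite("pics/v3a.png",np.hstack([s,d]));print(s.shape,d.shape)
cv2.imwrite("pics/v3b.png",R(im[0:215,300:520],2.75))
E
```

```text
15.9 [ 0.62 -0.13 -0.6   1.9  -0.08  1.34 -0.1 ] [ 0.421 -0.026  0.26 ] [0.756 0.654 0.007 0.005]
[309.  24.]
[361. 236.]
[482.   2.]
[514. 194.]
(360, 435, 3) (360, 360, 3)
```

View pics/v3a.png

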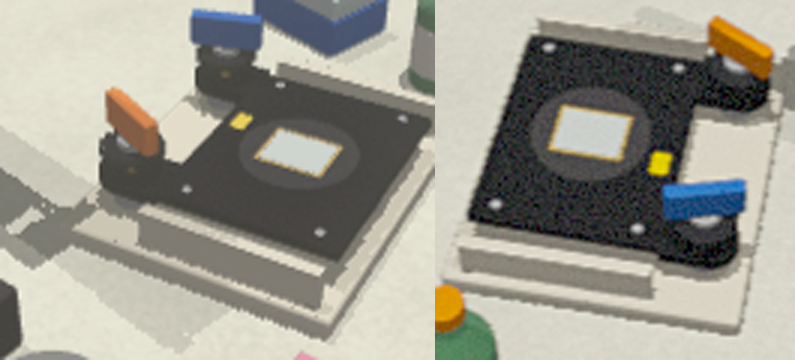

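View pics/v3b.png

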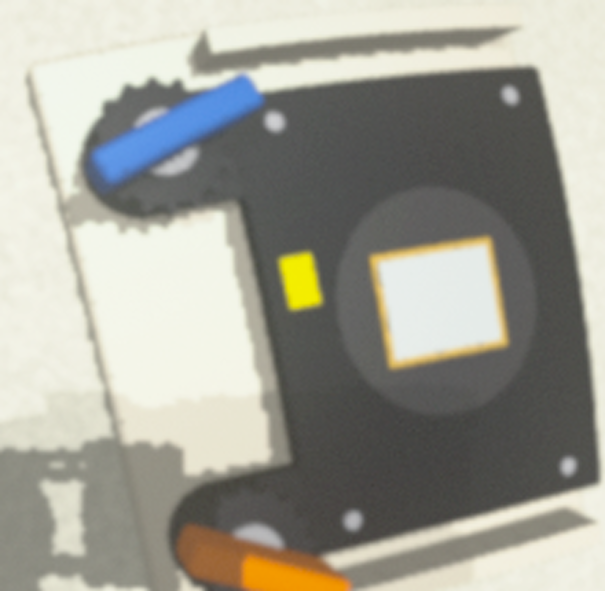

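```bash
cat > f2.py <<'E'
from f1 import *
S3=lambda u,v:(260+(u+.5)/3-.5,150+(v+.5)/3-.5);D3=lambda u,v:(230+(u+.5)/3-.5,185+(v+.5)/3-.5);W3=lambda u,v:(300+(u+.5)/2.75-.5,(v+.5)/2.75-.5)
cams=[(cs,0),(cd,0),(pickle.load(open("w1.pkl","rb")),1),(pickle.load(open("w3.pkl","rb")),1)]
o=[(c,uv,k,0) for c,uv,k in obs]
o+=[(0,S3(75,228),("base",-1,-1),1),(0,S3(328,330),("base",1,-1),1),(1,D3(305,328),("base",-1,1),1),(1,D3(8,277),("base",1,1),1),(3,W3(32,72),("base",-1,1),1),
(0,S3(140,208),("rail",-1,-1),1),(0,S3(324,275),("rail",1,-1),1),(1,D3(218,277),("rail",-1,1),1),(1,D3(27,247),("rail",1,1),1)]
for ci,F,pts in((0,S3,[(281,86),(403,118),(320,233),(187,188)]),(1,D3,[(202,228),(60,204),(114,47),(244,68)]),(3,W3,[(275,121),(510,95),(568,466),(352,520)])):
    o+=[(ci,F(*q),("scr",)+s,1) for q,s in zip(pts,sc)]
for ci,F,pts in((0,S3,[(431,125),(340,261)]),(1,D3,[(35,219),(95,37)]),(3,W3,[(536,68),(598,482)])):
    o+=[(ci,F(*q),("cor",)+s,1) for q,s in zip(pts,[(1,1),(1,-1)])]
def solve2(o,known=None,sd=.1):
    def f(p):
        out=[]
        for ci,uv,k,ep in o:
            pp=p[:10].copy()
            if ep: pp[3:5]=p[10:12]
            c,fi=cams[ci]; out+=list((pj(c,world(pp,k),fi)+p[12+2*ci:14+2*ci]-uv)*(1 if k[0]!="base" else .7))
        ex=[] if known is None else list((p[10:12]-p[3:5]-known)/sd)
        return np.r_[out,ex,p[12:]/1.5]
    r=least_squares(f,np.r_[.587,.031,.104,-2,-1.3,29,60,90,-50,109,0,0,np.zeros(8)],x_scale=np.r_[.01,.01,.01,1,1,10,10,10,10,10,1,1,np.ones(8)],loss="soft_l1",f_scale=.7)
    C=np.linalg.pinv(r.jac.T@r.jac)*2*r.cost/(len(r.fun)-20)
    print("before",r.x[3:5].round(2),"after",r.x[10:12].round(2),"sd",np.sqrt(np.diag(C))[[3,4,10,11]].round(2),"geom",r.x[[0,1,2,5,6,7]].round(4),"cost",round(r.cost,1))
    t=tiltR(*r.x[10:12]);print("tilt rad",np.arccos(t[2,2]).round(4))
    return r
if __name__=="__main__":
    r=solve2(o)
    for (a,e) in zip(o,r.fun.reshape(-1,2)):
        if a[3]: print(a[0],a[2],e.round(1))
    solve2(o,np.array([2.16,1.35]),.1)
    print("scr only");solve2([x for x in o if x[2][0]!="cor"]);print("no wrist");solve2([x for x in o if x[0]<2])
    print("wrist only plate");solve2([x for x in o if x[0]>1 or x[2][0] in("base","rail")])
E
python3 f2.py
```

```text
before [-2.03 -1.2 ] after [ 0.   -0.08] sd [0.41 0.36 0.45 0.42] geom [5.87500e-01 3.12000e-02 1.02900e-01 2.83409e+01 6.02794e+01 9.01849e+01] cost 25.4
tilt rad 0.0027
0 ('base', -1, -1) [-3.8 -1. ]
0 ('base', 1, -1) [ 1.2 -1.1]
1 ('base', -1, 1) [ 0.  -0.8]
1 ('base', 1, 1) [-0.7  0.2]
3 ('base', -1, 1) [-1.2 -2. ]
0 ('rail', -1, -1) [-0.5  1.5]
0 ('rail', 1, -1) [-1.1  0.7]
1 ('rail', -1, 1) [-0.3 -0.1]
1 ('rail', 1, 1) [-1.1 -0. ]
0 ('scr', -1, 1) [-0.3 -0.8]
0 ('scr', 1, 1) [0.  0.3]
0 ('scr', 1, -1) [0.4 0.5]
0 ('scr', -1, -1) [-0.1  0.4]
1 ('scr', -1, 1) [ 1.  -0.2]
1 ('scr', 1, 1) [0.7 0.5]
1 ('scr', 1, -1) [0.2 0.7]
1 ('scr', -1, -1) [ 0.4 -0.2]
3 ('scr', -1, 1) [-0.2  0.3]
3 ('scr', 1, 1) [-0.5  0.2]
3 ('scr', 1, -1) [-0.4 -0.3]
3 ('scr', -1, -1) [0.6 0.6]
0 ('cor', 1, 1) [ 0.6 -2.5]
0 ('cor', 1, -1) [ 0.  -2.2]
1 ('cor', 1, 1) [-1.3 -1.1]
1 ('cor', 1, -1) [-0.1 -1. ]
3 ('cor', 1, 1) [ 0.6 -1.6]
3 ('cor', 1, -1) [1.4 0.8]
before [-2.09 -1.3 ] after [0.08 0.05] sd [0.33 0.29 0.33 0.3 ] geom [5.87500e-01 3.12000e-02 1.02900e-01 2.83643e+01 6.02768e+01 9.01880e+01] cost 25.5
tilt rad 0.002
scr only
before [-2.75 -1.79] after [-0.78 -0.83] sd [0.33 0.33 0.36 0.39] geom [5.86900e-01 3.12000e-02 1.02700e-01 2.92369e+01 6.00804e+01 9.03624e+01] cost 13.8
tilt rad 0.0238
no wrist
before [-2.03 -1.16] after [-0.11  0.06] sd [0.49 0.43 0.52 0.51] geom [5.85400e-01 3.13000e-02 1.03700e-01 2.94318e+01 5.97358e+01 9.01308e+01] cost 18.5
tilt rad 0.0051
wrist only plate
before [-1.43 -0.77] after [0.66 0.18] sd [0.93 0.95 0.91 0.92] geom [5.88200e-01 3.12000e-02 1.04200e-01 2.73334e+01 6.08432e+01 9.02330e+01] cost 15.1
tilt rad 0.0186
```

Both knobs are close to level, but the ±0.35 rad uncertainty is too large; hand-read corners are weak. I'll triangulate the four screw heads by automatic centroids from several wrist views instead.

```bash
cat > shot.py <<'E'
from fit import *
import cv2,sys,os
n=sys.argv[1]
c=calibration("wrist");im=camera("wrist");pickle.dump((c,im),open(f"m_{n}.pkl","wb"))
E
cat > tri.py <<'E'
from fit import *
import cv2,sys,glob
NAM=[(-1,1),(1,1),(1,-1),(-1,-1)]
P0=[rz(.103)@np.array([(28.8+sx*60)/1e3,sy*.09,.055])+[.5873,.0312,0] for sx,sy in NAM]
def cen(im,uv,rad=9,k=6):
    g=cv2.cvtColor(im,cv2.COLOR_RGB2GRAY).astype(float);u,v=uv
    if not(rad<u<639-rad and rad<v<399-rad): return None
    x0,y0=int(u)-rad,int(v)-rad;pt=cv2.resize(g[y0:y0+2*rad+1,x0:x0+2*rad+1],None,fx=k,fy=k,interpolation=cv2.INTER_LINEAR)
    bg=np.median(pt)
    if bg>75 or pt.max()-bg<40: return None
    m=(pt>bg+.45*(pt.max()-bg)).astype('uint8');n,l,st,ce=cv2.connectedComponentsWithStats(m)
    ok=[i for i in range(1,n) if st[i,0]>0 and st[i,1]>0 and st[i,0]+st[i,2]<m.shape[1] and st[i,1]+st[i,3]<m.shape[0] and 2*k*k<st[i,4]<70*k*k]
    if not ok: return None
    i=max(ok,key=lambda i:st[i,4]); w=np.where(l==i,pt-bg,0);yy,xx=np.mgrid[:pt.shape[0],:pt.shape[1]]
    return np.array([x0+((w*xx).sum()/w.sum()+.5)/k-.5,y0+((w*yy).sum()/w.sum()+.5)/k-.5])
def run(views,free=True):
    # views: (c,im,fish); per-camera-type pixel offset fixed 0 ; small rotation bias of wrist mount estimated with prior
    obs=[]
    for vi,(c,im,fi) in enumerate(views):
        for j,P in enumerate(P0):
            r=cen(im,pj(c,P,fi))
            if r is not None: obs.append((vi,j,r))
    def f(x):
        Q=x[:12].reshape(4,3)
        def co(vi):
            c,_,fi=views[vi]
            if not fi: i=15 if c is cs else 17; return c,x[i:i+2]
            c=dict(c);E=c["extrinsics"].copy();E[:3]=Ro.from_rotvec(x[12:15]).as_matrix()@E[:3];c["extrinsics"]=E;return c,np.zeros(2)
        o=[]
        for vi,j,uv in obs:
            c,d=co(vi);o+=list((pj(c,Q[j],views[vi][2])+d-uv)/.3)
        return np.r_[o,x[12:15]/.004,x[15:19]/1.]
    r=least_squares(f,np.r_[np.array(P0).ravel(),np.zeros(7)],x_scale=np.r_[np.full(12,.01),np.full(3,.01),np.ones(4)],loss="soft_l1")
    C=np.linalg.pinv(r.jac.T@r.jac);Q=r.x[:12].reshape(4,3)
    B=np.array([rz(.103).T@(q-[.5873,.0312,0]) for q in Q])*1e3
    print(B.round(1).tolist(),"sdz mm",(np.sqrt(np.diag(C))[2:12:3]*1e3).round(2),"bias",r.x[12:].round(4))
    A=np.c_[B[:,:2],np.ones(4)];s=np.linalg.lstsq(A,B[:,2],rcond=None)[0]
    # slopes -> knob angles: plane dz = sx*dx+sy*dy from pivot
    L=(s[0]*-170+s[1]*85)/5;R_=(s[0]*-170-s[1]*85)/5
    print("slopes",s[:2].round(4),"tilt",np.hypot(*s[:2]).round(4),"knob L,R rad off level",L.round(2),R_.round(2),"z at mid",(s@[28.8,0,1]).round(1))
    e=r.fun[:2*len(obs)].reshape(-1,2)*.3
    print(len(obs),"rms px",np.sqrt((e**2).mean()).round(2),[(o[0],o[1],x.round(1).tolist()) for o,x in zip(obs,e) if np.abs(x).max()>.6])
if __name__=="__main__":
    V=[(*pickle.load(open(f,"rb")),1) for f in sorted(glob.glob(sys.argv[1]))]
    run(V)
    if len(sys.argv)>2:
        rd=lambda n:cv2.cvtColor(cv2.imread(n),cv2.COLOR_BGR2RGB)
        run(V+[(cs,rd(sys.argv[2]),0),(cd,rd(sys.argv[3]),0)])
E
python3 shot.py a0
python3 - <<'E'
from tri import *
rd=lambda n:cv2.cvtColor(cv2.imread(n),cv2.COLOR_BGR2RGB)
pickle.dump((pickle.load(open("w2.pkl","rb")),rd("pics/w2.png")),open("m_a1.pkl","wb"))
pickle.dump((pickle.load(open("w3.pkl","rb")),rd("pics/w3.png")),open("m_a2.pkl","wb"))
E
```

```text
(no output)
```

Emit:
{"api": "apply_moves", "payload": {
  "deltas": [
    {"translation": [0.04, -0.01, 0], "turn": [0, 0, 0], "hand": 0.087},
    {"translation": [0.04, -0.01, 0], "turn": [0, 0, 0], "hand": 0.087},
    {"translation": [0, 0, 0], "turn": [0, 0, 0], "hand": 0.087}
  ]
}}

```text
time: 16.3
ee_pos: [0.5034, -0.0505, 0.2596]
eef_rot: [0.758, 0.652, 0.006, 0.005]
ft_force: [0.0, 0.1, -0.8]
width: 0.087
```

```bash
python3 shot.py b0
```

Emit:
{"api": "apply_moves", "payload": {
  "deltas": [
    {"translation": [0.04, -0.01, 0], "turn": [0, 0, 0], "hand": 0.087},
    {"translation": [0.04, -0.01, 0], "turn": [0, 0, 0], "hand": 0.087},
    {"translation": [0, 0, 0], "turn": [0, 0, 0], "hand": 0.087}
  ]
}}

```text
time: 16.65
ee_pos: [0.5814, -0.0726, 0.2586]
eef_rot: [0.758, 0.652, 0.004, 0.005]
ft_force: [-0.4, 0.5, -0.2]
width: 0.0867
```

```bash
python3 shot.py c0
```

Emit:
{"api": "apply_moves", "payload": {
  "deltas": [
    {"translation": [0.04, 0, 0], "turn": [0, 0, 0], "hand": 0.087},
    {"translation": [0.04, 0, 0], "turn": [0, 0, 0], "hand": 0.087},
    {"translation": [0, 0, 0], "turn": [0, 0, 0], "hand": 0.087}
  ]
}}

```text
time: 17.0
ee_pos: [0.6577, -0.0724, 0.2592]
eef_rot: [0.757, 0.653, 0.001, 0.005]
ft_force: [-1.6, 1.2, -1.5]
width: 0.0871
```

```bash
python3 shot.py d0; python3 rec.py; python3 tri.py "m_*.pkl" pics/s2.png pics/d2.png
```

```text
17.05 [ 0.45  0.46 -0.59  1.3   0.26  1.45 -0.27] [ 0.656 -0.072  0.26 ] [0.757 0.653 0.001 0.005]
[[-32.0, 90.8, 53.6], [87.8, 90.2, 56.4], [87.0, -89.8, 56.7], [-32.9, -89.1, 54.4]] sdz mm [0.7  2.2  1.03 0.68] bias [ 0.0002  0.0012 -0.0003  0.      0.      0.      0.    ]
slopes [ 0.021  -0.0031] tilt 0.0212 knob L,R rad off level -0.77 -0.66 z at mid 55.3
20 rms px 0.05 []
[[-31.8, 90.8, 53.7], [87.9, 90.1, 56.6], [87.2, -89.8, 56.8], [-32.7, -89.2, 54.4]] sdz mm [0.61 1.07 0.77 0.61] bias [ 0.000e+00  8.000e-04 -5.000e-04  5.530e-02  5.393e-01 -3.593e-01
 -5.900e-03]
slopes [ 0.0228 -0.0026] tilt 0.0229 knob L,R rad off level -0.82 -0.73 z at mid 55.4
26 rms px 0.05 []
```

```bash
python3 - <<'E'
from tri import *
rd=lambda n:cv2.cvtColor(cv2.imread(n),cv2.COLOR_BGR2RGB)
print("scene+side after");run([(cs,rd("pics/s2.png"),0),(cd,rd("pics/d2.png"),0)])
print("before w1+scene+side");run([(pickle.load(open("w1.pkl","rb")),rd("pics/w1.png"),1),(cs,rd("pics/scene0.png"),0),(cd,rd("pics/side0.png"),0)])
E
python3 - <<'E'
import sys;sys.path.insert(0,'.')
from plan import *
d=data();q=np.array(d[-1][0])
for w in[(.5085,-.0625,.17,2.75-.001),(.5085,-.0625,.102,2.75),(.5085,-.0625,.102,3.45),(.45,-.05,.24,1.5),(.4916,.1078,.16,3.54-3.1416),(.4916,.1078,.102,.4),(.4916,.1078,.102,1.18)]:
    q,n,e=goto(q,np.array(w[:3]),w[3],30);print(w,q.round(2),n,round(e,3))
E
```

```text
scene+side after
[[-31.2, 92.0, 55.3], [89.4, 87.9, 53.5], [87.9, -90.6, 56.0], [-31.8, -89.9, 53.4]] sdz mm [1.47 1.55 2.56 2.62] bias [ 0.     -0.     -0.     -0.0934 -0.0235 -0.0979  0.0296]
slopes [ 0.0031 -0.0013] tilt 0.0034 knob L,R rad off level -0.13 -0.08 z at mid 54.5
6 rms px 0.01 []
before w1+scene+side
[[-31.7, 90.6, 45.0], [88.3, 90.4, 53.4], [87.4, -89.9, 59.1], [-32.5, -89.5, 50.9]] sdz mm [2.2  1.94 1.98 4.15] bias [ 2.000e-04  1.000e-04 -4.000e-04 -1.081e-01  1.892e-01 -2.541e-01
 -6.040e-02]
slopes [ 0.0689 -0.0324] tilt 0.0762 knob L,R rad off level -2.89 -1.79 z at mid 52.2
9 rms px 0.04 []
(0.5085, -0.0625, 0.17, 2.749) [ 0.76  0.22 -0.8   1.81  0.17  1.18  1.08] 11 0.0
(0.5085, -0.0625, 0.102, 2.75) [ 0.73  0.3  -0.78  1.88  0.24  1.05  1.02] 2 0.0
(0.5085, -0.0625, 0.102, 3.45) [ 0.82  0.34 -0.9   1.88  0.3   1.07  1.68] 6 0.0
(0.45, -0.05, 0.24, 1.5) [ 0.96 -0.01 -0.93  1.85 -0.01  1.3  -0.03] 17 0.0
(0.4916, 0.1078, 0.16, 0.3984000000000001) [ 0.52  0.23 -0.92  1.84  0.2   1.17 -1.63] 10 0.0
(0.4916, 0.1078, 0.102, 0.4) [ 0.49  0.31 -0.89  1.9   0.28  1.06 -1.69] 2 0.0
(0.4916, 0.1078, 0.102, 1.18) [ 0.59  0.36 -1.03  1.9   0.35  1.08 -0.96] 7 0.0
```

The screw triangulation (0.05 px residual) says the plate is still 0.022 rad off in pitch. Scene and side alone are too coarse to settle it. To rule out a camera-mount bias, I'll repeat with a different wrist yaw.

Emit:
{"api": "apply_moves", "payload": {
  "deltas": [
    {"translation": [0, 0, 0], "turn": [0, 0, 0.14], "hand": 0.087},
    {"translation": [0, 0, 0], "turn": [0, 0, 0.14], "hand": 0.087},
    {"translation": [0, 0, 0], "turn": [0, 0, 0.14], "hand": 0.087},
    {"translation": [0, 0, 0], "turn": [0, 0, 0.14], "hand": 0.087},
    {"translation": [0, 0, 0], "turn": [0, 0, 0.14], "hand": 0.087}
  ]
}}

```text
time: 17.55
ee_pos: [0.6496, -0.0712, 0.2659]
eef_rot: [0.475, 0.88, 0.002, 0.007]
ft_force: [0.1, 0.0, 0.4]
width: 0.0867
```

Emit:
{"api": "apply_moves", "payload": {
  "deltas": [
    {"translation": [0, 0.02, 0], "turn": [0, 0, 0.14], "hand": 0.087},
    {"translation": [0, 0.02, 0], "turn": [0, 0, 0.14], "hand": 0.087},
    {"translation": [0, 0.02, 0], "turn": [0, 0, 0.14], "hand": 0.087},
    {"translation": [0, 0.02, 0], "turn": [0, 0, 0.14], "hand": 0.087},
    {"translation": [0, 0, 0], "turn": [0, 0, 0.1], "hand": 0.087}
  ]
}}

```text
time: 18.05
ee_pos: [0.6415, 0.01, 0.2725]
eef_rot: [0.149, 0.989, 0.0, 0.01]
ft_force: [1.1, -0.3, 1.1]
width: 0.087
```

```bash
python3 shot.py e0;python3 rec.py
```

```text
18.1 [ 0.53  0.47 -0.87  1.34  0.36  1.47  0.96] [0.642 0.008 0.273] [ 0.147  0.989 -0.     0.011]
```

Emit:
{"api": "apply_moves", "payload": {
  "deltas": [
    {"translation": [-0.02, -0.04, 0], "turn": [0, 0, 0], "hand": 0.087},
    {"translation": [0, -0.04, 0], "turn": [0, 0, 0], "hand": 0.087},
    {"translation": [0, 0, 0], "turn": [0, 0, 0], "hand": 0.087}
  ]
}}

```text
time: 18.4
ee_pos: [0.617, -0.073, 0.2748]
eef_rot: [0.148, 0.989, -0.003, 0.012]
ft_force: [-0.6, -0.8, -0.8]
width: 0.0872
```

```bash
python3 shot.py f0
```

Emit:
{"api": "apply_moves", "payload": {
  "deltas": [
    {"translation": [-0.03, -0.03, 0], "turn": [0, 0, 0], "hand": 0.087},
    {"translation": [-0.02, -0.03, 0], "turn": [0, 0, 0], "hand": 0.087},
    {"translation": [0, 0, 0], "turn": [0, 0, 0], "hand": 0.087}
  ]
}}

```text
time: 18.75
ee_pos: [0.5633, -0.1278, 0.276]
eef_rot: [0.147, 0.989, -0.003, 0.012]
ft_force: [0.3, -0.9, 0.7]
width: 0.0872
```

```bash
python3 shot.py g0; python3 rec.py;python3 nxt.py; echo rotated; python3 tri.py "m_[efg]*.pkl"; echo all; python3 tri.py "m_*.pkl" pics/s2.png pics/d2.png
```

```text
18.8 [ 0.85  0.3  -0.88  1.52  0.24  1.41  1.25] [ 0.564 -0.125  0.276] [ 0.146  0.989 -0.002  0.012]
yaw 2.849 level turn [0.007 0.023 0.   ]
rotated
[[-31.6, 90.5, 53.9], [88.1, 90.0, 56.6], [87.4, -89.9, 57.0], [-32.6, -89.3, 54.6]] sdz mm [1.72 2.22 2.36 1.24] bias [ 0.0001  0.0004 -0.0004  0.      0.      0.      0.    ]
slopes [ 0.0217 -0.003 ] tilt 0.0219 knob L,R rad off level -0.79 -0.69 z at mid 55.5
11 rms px 0.06 []
all
[[-31.6, 90.8, 53.7], [88.2, 90.1, 56.7], [87.4, -89.8, 57.0], [-32.5, -89.2, 54.5]] sdz mm [0.55 0.93 0.64 0.53] bias [ 0.      0.0001 -0.0006  0.      0.      0.      0.    ]
slopes [ 0.0232 -0.0031] tilt 0.0234 knob L,R rad off level -0.84 -0.74 z at mid 55.5
31 rms px 0.06 []
[[-31.6, 90.7, 53.7], [88.2, 90.1, 56.7], [87.4, -89.8, 57.0], [-32.5, -89.2, 54.4]] sdz mm [0.5  0.7  0.54 0.48] bias [ 0.000e+00  2.000e-04 -6.000e-04 -2.190e-02  5.421e-01 -2.756e-01
  4.070e-02]
slopes [ 0.0233 -0.0029] tilt 0.0234 knob L,R rad off level -0.84 -0.74 z at mid 55.5
37 rms px 0.06 []
```

Confirmed independently of wrist yaw: left is 0.84 rad low and right 0.74 rad low. I'll correct the right knob first.

Emit:
{"api": "apply_moves", "payload": {
  "deltas": [
    {"translation": [-0.018, 0.021, -0.036], "turn": [0.003, 0.008, -0.03], "hand": 0.087},
    {"translation": [-0.018, 0.021, -0.036], "turn": [0.003, 0.008, -0.03], "hand": 0.087},
    {"translation": [-0.018, 0.02, -0.036], "turn": [0.003, 0.008, -0.03], "hand": 0.087},
    {"translation": [0, 0, 0], "turn": [0, 0, 0], "hand": 0.07}
  ]
}}

```text
time: 19.2
ee_pos: [0.5074, -0.0562, 0.1669]
eef_rot: [0.192, 0.981, -0.001, 0.001]
ft_force: [-0.5, -0.2, 1.4]
width: 0.0838
```

```bash
python3 rec.py;python3 nxt.py
```

```text
19.2 [ 0.83  0.24 -0.9   1.81  0.2   1.18  1.05] [ 0.507 -0.056  0.167] [ 0.192  0.981 -0.001  0.001]
yaw 2.755 level turn [0.001 0.002 0.   ]
```

Emit:
{"api": "apply_moves", "payload": {
  "deltas": [
    {"translation": [0.001, -0.005, -0.022], "turn": [0, 0, 0], "hand": 0.06},
    {"translation": [0, 0, -0.022], "turn": [0, 0, 0], "hand": 0.06},
    {"translation": [0, 0, -0.018], "turn": [0, 0, 0], "hand": 0.05},
    {"translation": [0, 0, 0], "turn": [0, 0, 0], "hand": 0.04},
    {"translation": [0, 0, 0], "turn": [0, 0, 0], "hand": 0.04}
  ]
}}

```text
time: 19.7
ee_pos: [0.5104, -0.0551, 0.1069]
eef_rot: [0.189, 0.982, -0.001, 0.004]
ft_force: [0.3, 0.5, 0.3]
width: 0.0467
```

Emit:
{"api": "apply_moves", "payload": {
  "deltas": [
    {"translation": [-0.002, -0.005, -0.003], "turn": [0, 0, 0], "hand": 0.035},
    {"translation": [-0.001, -0.002, -0.001], "turn": [0, 0, 0], "hand": 0.0},
    {"translation": [0, 0, 0], "turn": [0, 0, 0], "hand": 0.0},
    {"translation": [0, 0, 0], "turn": [0, 0, 0], "hand": 0.0},
    {"translation": [0, 0, 0], "turn": [0, 0, 0], "hand": 0.0}
  ]
}}

```text
time: 20.2
ee_pos: [0.51, -0.0621, 0.1066]
eef_rot: [0.189, 0.982, -0.001, 0.007]
ft_force: [2.3, 0.9, -1.8]
width: 0.0137
```

```bash
python3 rec.py;python3 nxt.py
```

```text
20.2 [ 0.8   0.32 -0.87  1.88  0.28  1.06  1.01] [ 0.51  -0.062  0.107] [ 0.189  0.982 -0.001  0.007]
yaw 2.761 level turn [0.004 0.014 0.   ]
```

Gripped at yaw 2.76; turn +0.72 (to about 3.48).

Emit:
{"api": "apply_moves", "payload": {
  "deltas": [
    {"translation": [0, 0, 0], "turn": [0, 0, 0.14], "hand": 0.0},
    {"translation": [0, 0, 0], "turn": [0, 0, 0.14], "hand": 0.0},
    {"translation": [0, 0, 0], "turn": [0, 0, 0.14], "hand": 0.0},
    {"translation": [0, 0, 0], "turn": [0, 0, 0.14], "hand": 0.0},
    {"translation": [0, 0, 0], "turn": [0, 0, 0.13], "hand": 0.0}
  ]
}}

```text
time: 20.7
ee_pos: [0.5103, -0.0607, 0.1066]
eef_rot: [-0.167, 0.986, 0.002, 0.008]
ft_force: [1.4, 0.7, -3.1]
width: 0.0141
```

Emit:
{"api": "apply_moves", "payload": {
  "deltas": [
    {"translation": [0, 0, 0], "turn": [0, 0, 0], "hand": 0.0}
  ]
}}

```text
time: 20.8
ee_pos: [0.5101, -0.0606, 0.1064]
eef_rot: [-0.168, 0.986, 0.003, 0.008]
ft_force: [1.2, 1.0, -3.2]
width: 0.0139
```

```bash
python3 rec.py;python3 nxt.py
```

```text
20.8 [ 0.91  0.36 -1.    1.88  0.34  1.08  1.68] [ 0.51  -0.061  0.106] [-0.168  0.986  0.003  0.008]
yaw -2.804 level turn [-0.008  0.014  0.   ]
```

Run:
```python
from plan import *
q0=np.array(data()[-1][0])
def go(W):
    q=q0
    for w in W:
        q,n,e=goto(q,np.array(w[:3]),w[3],45);print(w,q.round(2),n,round(e,3))
print("A");go([(.51,-.061,.18,3.48),(.4916,.1078,.16,3.54),(.4916,.1078,.103,3.54),(.4916,.1078,.103,4.0),(.4916,.1078,.103,4.36)])
print("B");go([(.51,-.061,.18,3.48),(.44,0,.22,2),(.4916,.1078,.16,.4),(.4916,.1078,.103,.4),(.4916,.1078,.103,1.22),(.49,.1,.2,1.22),(.42,-.02,.26,1.43),(.471,-.293,.16,-.03)])
```

```text
A
(0.51, -0.061, 0.18, 3.48) [ 0.96  0.28 -1.05  1.79  0.25  1.22  1.75] 2 0.0
(0.4916, 0.1078, 0.16, 3.54) [ 0.68  0.3  -1.12  1.83  0.29  1.19  1.44] 4 0.0
(0.4916, 0.1078, 0.103, 3.54) [ 0.62  0.38 -1.07  1.89  0.37  1.09  1.38] 2 0.0
(0.4916, 0.1078, 0.103, 4.0) [ 0.69  0.43 -1.16  1.89  0.44  1.11  1.79] 4 0.0
(0.4916, 0.1078, 0.103, 4.36) [ 0.74  0.47 -1.23  1.89  0.49  1.13  2.11] 3 0.0
B
(0.51, -0.061, 0.18, 3.48) [ 0.96  0.28 -1.05  1.79  0.25  1.22  1.75] 2 0.0
(0.44, 0, 0.22, 2) [ 1.08 -0.04 -1.14  1.9  -0.04  1.26  0.39] 13 0.0
(0.4916, 0.1078, 0.16, 0.4) [ 0.53  0.23 -0.93  1.84  0.2   1.17 -1.63] 14 0.0
(0.4916, 0.1078, 0.103, 0.4) [ 0.49  0.31 -0.9   1.9   0.28  1.06 -1.69] 2 0.0
(0.4916, 0.1078, 0.103, 1.22) [ 0.61  0.37 -1.04  1.89  0.36  1.08 -0.93] 7 0.0
(0.49, 0.1, 0.2, 1.22) [ 0.72  0.23 -1.12  1.79  0.22  1.25 -0.81] 3 0.0
(0.42, -0.02, 0.26, 1.43) [ 1.05 -0.16 -0.99  1.88 -0.14  1.35 -0.04] 4 0.0
(0.471, -0.293, 0.16, -0.03) [ 1.05  0.31 -0.68  1.72  0.21  1.19 -1.28] 13 0.0
```

Emit:
{"api": "apply_moves", "payload": {
  "deltas": [
    {"translation": [0, 0, 0], "turn": [0, 0, 0], "hand": 0.087},
    {"translation": [0, 0, 0], "turn": [0, 0, 0], "hand": 0.087},
    {"translation": [0, 0, 0.03], "turn": [0.004, 0.007, 0], "hand": 0.07},
    {"translation": [0, 0, 0.04], "turn": [-0.01, 0.007, 0], "hand": 0.07}
  ]
}}

```text
time: 21.2
ee_pos: [0.5068, -0.0611, 0.174]
eef_rot: [-0.161, 0.987, 0.003, -0.004]
ft_force: [-0.1, 0.2, 0.4]
width: 0.0381
```

Emit:
{"api": "apply_moves", "payload": {
  "deltas": [
    {"translation": [-0.005, 0.042, -0.003], "turn": [0, 0, 0.015], "hand": 0.07},
    {"translation": [-0.005, 0.042, -0.003], "turn": [0, 0, 0.015], "hand": 0.07},
    {"translation": [-0.005, 0.042, -0.003], "turn": [0, 0, 0.015], "hand": 0.07},
    {"translation": [-0.004, 0.042, -0.003], "turn": [0, 0, 0.015], "hand": 0.07},
    {"translation": [0, 0, 0], "turn": [0, 0, 0], "hand": 0.07}
  ]
}}

```text
time: 21.7
ee_pos: [0.49, 0.1111, 0.1688]
eef_rot: [-0.183, 0.983, -0.0, 0.001]
ft_force: [0.2, 0.1, -0.2]
width: 0.0693
```

```bash
python3 rec.py;python3 nxt.py
```

```text
21.7 [ 0.69  0.28 -1.12  1.83  0.28  1.2   1.41] [0.49  0.111 0.169] [-0.183  0.983 -0.     0.001]
yaw -2.774 level turn [-0.     0.003  0.   ]
```

Emit:
{"api": "apply_moves", "payload": {
  "deltas": [
    {"translation": [0, -0.003, -0.022], "turn": [0, 0, 0.015], "hand": 0.06},
    {"translation": [0, -0.001, -0.022], "turn": [0, 0, 0.015], "hand": 0.05},
    {"translation": [0, 0, -0.018], "turn": [0, 0, 0], "hand": 0.04},
    {"translation": [0, 0, 0], "turn": [0, 0, 0], "hand": 0.04}
  ]
}}

```text
time: 22.1
ee_pos: [0.4906, 0.108, 0.1062]
eef_rot: [-0.195, 0.981, -0.001, 0.003]
ft_force: [0.1, 0.1, 0.2]
width: 0.0463
```

```bash
python3 nxt.py; python3 rec.py
```

```text
yaw -2.774 level turn [-0.     0.003  0.   ]
22.1 [ 0.63  0.37 -1.08  1.9   0.37  1.09  1.37] [0.491 0.108 0.106] [-0.195  0.981 -0.001  0.003]
```

Emit:
{"api": "apply_moves", "payload": {
  "deltas": [
    {"translation": [0.001, 0, -0.003], "turn": [0, 0, 0], "hand": 0.0},
    {"translation": [0, 0, 0], "turn": [0, 0, 0], "hand": 0.0},
    {"translation": [0, 0, 0], "turn": [0, 0, 0], "hand": 0.0},
    {"translation": [0, 0, 0], "turn": [0, 0, 0], "hand": 0.0},
    {"translation": [0, 0, 0], "turn": [0, 0, 0], "hand": 0.0}
  ]
}}

```text
time: 22.6
ee_pos: [0.4929, 0.1083, 0.1058]
eef_rot: [-0.193, 0.981, -0.001, 0.004]
ft_force: [-0.1, 5.0, -9.1]
width: 0.0137
```

```bash
python3 rec.py; python3 nxt.py
```

```text
22.6 [ 0.63  0.37 -1.07  1.89  0.37  1.09  1.37] [0.493 0.108 0.106] [-0.193  0.981 -0.001  0.004]
yaw -2.752 level turn [0.    0.009 0.   ]
```

Gripped at 3.531; turn +0.82.

Emit:
{"api": "apply_moves", "payload": {
  "deltas": [
    {"translation": [0, 0, 0], "turn": [0, 0, 0.14], "hand": 0.0},
    {"translation": [0, 0, 0], "turn": [0, 0, 0.14], "hand": 0.0},
    {"translation": [0, 0, 0], "turn": [0, 0, 0.14], "hand": 0.0},
    {"translation": [0, 0, 0], "turn": [0, 0, 0.14], "hand": 0.0},
    {"translation": [0, 0, 0], "turn": [0, 0, 0.14], "hand": 0.0}
  ]
}}

```text
time: 23.1
ee_pos: [0.4923, 0.1089, 0.1057]
eef_rot: [-0.528, 0.849, 0.001, 0.005]
ft_force: [0.5, 1.7, -6.0]
width: 0.0139
```

Emit:
{"api": "apply_moves", "payload": {
  "deltas": [
    {"translation": [0, 0, 0], "turn": [0, 0, 0.11], "hand": 0.0},
    {"translation": [0, 0, 0], "turn": [0, 0, 0], "hand": 0.0}
  ]
}}

```text
time: 23.3
ee_pos: [0.4922, 0.109, 0.1057]
eef_rot: [-0.577, 0.817, 0.002, 0.005]
ft_force: [0.6, 2.5, -3.0]
width: 0.0134
```

```bash
python3 rec.py; python3 nxt.py;  python3 - <<'E'
from plan import *
q0=np.array(data()[-1][0])
def go(W):
    q=q0
    for w in W:
        q,n,e=goto(q,np.array(w[:3]),w[3],45);print(w,q.round(2),n,round(e,3))
    print()
go([(.49,.108,.18,4.35),(.56,-.08,.26,2.85),(.617,-.073,.27,2.85),(.66,-.07,.26,1.42),(.58,-.07,.26,1.42),(.471,-.293,.2,-.03),(.471,-.293,.09,-.03),(.471,-.293,.09,-.83)])
go([(.49,.108,.18,4.35),(.56,-.08,.26,2.85),(.617,-.073,.27,2.85),(.56,-.12,.27,2.85),(.471,-.293,.2,3.11),(.471,-.293,.09,3.11),(.471,-.293,.09,2.3)])
E
```

```text
23.3 [ 0.75  0.47 -1.24  1.89  0.49  1.13  2.12] [0.492 0.109 0.106] [-0.577  0.817  0.002  0.005]
yaw -1.912 level turn [-0.008  0.006  0.   ]
(0.49, 0.108, 0.18, 4.35) [ 0.83  0.38 -1.33  1.81  0.38  1.26  2.18] 2 0.0
(0.56, -0.08, 0.26, 2.85) [ 0.85  0.33 -0.97  1.55  0.27  1.41  1.14] 13 0.0
(0.617, -0.073, 0.27, 2.85) [ 0.72  0.46 -0.94  1.38  0.37  1.48  1.08] 2 0.0
(0.66, -0.07, 0.26, 1.42) [ 0.48  0.48 -0.66  1.28  0.29  1.47 -0.29] 12 0.0
(0.58, -0.07, 0.26, 1.42) [ 0.6   0.3  -0.69  1.51  0.19  1.4  -0.25] 2 0.0
(0.471, -0.293, 0.2, -0.03) [ 0.81  0.23 -0.39  1.68  0.09  1.25 -1.19] 12 0.0
(0.471, -0.293, 0.09, -0.03) [ 0.8   0.34 -0.38  1.8   0.14  1.03 -1.24] 3 0.0
(0.471, -0.293, 0.09, -0.83) [ 0.7   0.32 -0.26  1.8   0.1   1.03 -2.  ] 7 0.0

(0.49, 0.108, 0.18, 4.35) [ 0.83  0.38 -1.33  1.81  0.38  1.26  2.18] 2 0.0
(0.56, -0.08, 0.26, 2.85) [ 0.85  0.33 -0.97  1.55  0.27  1.41  1.14] 13 0.0
(0.617, -0.073, 0.27, 2.85) [ 0.72  0.46 -0.94  1.38  0.37  1.48  1.08] 2 0.0
(0.56, -0.12, 0.27, 2.85) [ 0.9   0.34 -0.96  1.52  0.28  1.43  1.21] 2 0.0
(0.471, -0.293, 0.2, 3.11) [ 1.25  0.34 -0.93  1.66  0.28  1.29  1.81] 5 0.0
(0.471, -0.293, 0.09, 3.11) [ 1.2   0.45 -0.88  1.78  0.39  1.09  1.73] 3 0.0
(0.471, -0.293, 0.09, 2.3) [ 1.08  0.41 -0.73  1.78  0.3   1.07  0.98] 7 0.0
```

Emit:
{"api": "apply_moves", "payload": {
  "deltas": [
    {"translation": [0, 0, 0], "turn": [0, 0, 0], "hand": 0.087},
    {"translation": [0, 0, 0], "turn": [0, 0, 0], "hand": 0.087},
    {"translation": [0, 0, 0.03], "turn": [-0.008, 0.006, 0], "hand": 0.087},
    {"translation": [0, 0, 0.04], "turn": [0, 0, 0], "hand": 0.087}
  ]
}}

```text
time: 23.7
ee_pos: [0.4902, 0.1073, 0.1742]
eef_rot: [-0.572, 0.82, 0.001, -0.003]
ft_force: [0.5, -0.7, 0.0]
width: 0.0381
```

Emit:
{"api": "apply_moves", "payload": {
  "deltas": [
    {"translation": [0.0135, -0.009, 0.009], "turn": [0, 0, -0.14], "hand": 0.087},
    {"translation": [0.0135, -0.009, 0.009], "turn": [0, 0, -0.14], "hand": 0.087},
    {"translation": [0.0135, -0.009, 0.009], "turn": [0, 0, -0.14], "hand": 0.087},
    {"translation": [0.0135, -0.009, 0.009], "turn": [0, 0, -0.14], "hand": 0.087},
    {"translation": [0.0135, -0.009, 0.009], "turn": [0, 0, -0.14], "hand": 0.087}
  ]
}}

```text
time: 24.2
ee_pos: [0.5609, 0.0623, 0.2272]
eef_rot: [-0.24, 0.971, -0.002, 0.0]
ft_force: [-0.1, 0.2, 0.6]
width: 0.0781
```

Emit:
{"api": "apply_moves", "payload": {
  "deltas": [
    {"translation": [0.0135, -0.009, 0.009], "turn": [0, 0, -0.14], "hand": 0.087},
    {"translation": [0.0135, -0.009, 0.009], "turn": [0, 0, -0.14], "hand": 0.087},
    {"translation": [0.0135, -0.009, 0.009], "turn": [0, 0, -0.14], "hand": 0.087},
    {"translation": [0.0135, -0.009, 0.009], "turn": [0, 0, -0.14], "hand": 0.087},
    {"translation": [0.0135, -0.009, 0.009], "turn": [0, 0, -0.14], "hand": 0.087}
  ]
}}

```text
time: 24.7
ee_pos: [0.6314, 0.0149, 0.2763]
eef_rot: [0.128, 0.992, -0.004, 0.001]
ft_force: [0.4, 0.8, 0.1]
width: 0.0868
```

Emit:
{"api": "apply_moves", "payload": {
  "deltas": [
    {"translation": [0.0135, -0.009, 0], "turn": [0, 0, -0.1], "hand": 0.087},
    {"translation": [0, 0, 0], "turn": [0, 0, 0], "hand": 0.087}
  ]
}}

```text
time: 24.9
ee_pos: [0.647, 0.0042, 0.2781]
eef_rot: [0.184, 0.983, -0.004, 0.002]
ft_force: [0.1, -0.7, -0.9]
width: 0.087
```

```bash
python3 shot.py p0; python3 rec.py
```

```text
24.95 [ 0.51  0.49 -0.86  1.3   0.38  1.51  0.89] [0.646 0.005 0.278] [ 0.182  0.983 -0.003  0.002]
```

Emit:
{"api": "apply_moves", "payload": {
  "deltas": [
    {"translation": [-0.02, -0.04, 0], "turn": [0, 0, 0], "hand": 0.087},
    {"translation": [0, -0.04, 0], "turn": [0, 0, 0], "hand": 0.087},
    {"translation": [0, 0, 0], "turn": [0, 0, 0], "hand": 0.087}
  ]
}}

```text
time: 25.25
ee_pos: [0.6238, -0.072, 0.2785]
eef_rot: [0.175, 0.984, -0.003, 0.002]
ft_force: [-0.2, -0.2, -0.3]
width: 0.0868
```

```bash
python3 shot.py q0
```

Emit:
{"api": "apply_moves", "payload": {
  "deltas": [
    {"translation": [-0.03, -0.03, 0], "turn": [0, 0, 0], "hand": 0.087},
    {"translation": [-0.02, -0.03, 0], "turn": [0, 0, 0], "hand": 0.087},
    {"translation": [0, 0, 0], "turn": [0, 0, 0], "hand": 0.087}
  ]
}}

```text
time: 25.6
ee_pos: [0.5713, -0.1234, 0.2784]
eef_rot: [0.167, 0.986, -0.001, 0.001]
ft_force: [0.3, 0.5, 0.2]
width: 0.0869
```

```bash
python3 shot.py r0; python3 rec.py;python3 nxt.py; python3 tri.py "m_[pqr]*.pkl"
```

```text
25.65 [ 0.83  0.34 -0.88  1.47  0.26  1.45  1.18] [ 0.572 -0.121  0.279] [ 0.166  0.986 -0.     0.002]
yaw 2.808 level turn [0.002 0.003 0.   ]
[[-31.0, 90.9, 56.9], [88.9, 90.1, 56.7], [87.7, -89.7, 56.3], [-32.2, -89.0, 56.4]] sdz mm [1.72 2.24 1.71 1.35] bias [ 0.0002 -0.0003 -0.0017  0.      0.      0.      0.    ]
slopes [-0.0015  0.0024] tilt 0.0028 knob L,R rad off level 0.09 0.01 z at mid 56.6
12 rms px 0.22 [(2, 2, [-0.1, 1.0])]
```

Emit:
{"api": "apply_moves", "payload": {
  "deltas": [
    {"translation": [0.008, 0.005, -0.002], "turn": [0, 0, -0.14], "hand": 0.087},
    {"translation": [0.008, 0.005, -0.002], "turn": [0, 0, -0.14], "hand": 0.087},
    {"translation": [0.008, 0.005, -0.002], "turn": [0, 0, -0.14], "hand": 0.087},
    {"translation": [0.008, 0.005, -0.002], "turn": [0, 0, -0.14], "hand": 0.087},
    {"translation": [0.008, 0.005, -0.002], "turn": [0, 0, -0.14], "hand": 0.087}
  ]
}}

```text
time: 26.15
ee_pos: [0.6137, -0.0841, 0.2695]
eef_rot: [0.498, 0.867, 0.0, 0.002]
ft_force: [-0.3, -0.7, 0.1]
width: 0.0869
```

Emit:
{"api": "apply_moves", "payload": {
  "deltas": [
    {"translation": [0.008, 0.005, -0.002], "turn": [0, 0, -0.14], "hand": 0.087},
    {"translation": [0.008, 0.005, -0.002], "turn": [0, 0, -0.14], "hand": 0.087},
    {"translation": [0.008, 0.005, -0.002], "turn": [0, 0, -0.14], "hand": 0.087},
    {"translation": [0.008, 0.005, -0.002], "turn": [0, 0, -0.14], "hand": 0.087},
    {"translation": [0, 0, 0], "turn": [0, 0, -0.13], "hand": 0.087}
  ]
}}

```text
time: 26.65
ee_pos: [0.6481, -0.0467, 0.2607]
eef_rot: [0.764, 0.645, 0.002, -0.0]
ft_force: [0.2, -0.4, -0.4]
width: 0.0866
```

Emit:
{"api": "apply_moves", "payload": {
  "deltas": [
    {"translation": [0, 0, 0], "turn": [0, 0, 0], "hand": 0.087}
  ]
}}

```text
time: 26.75
ee_pos: [0.6483, -0.0436, 0.2607]
eef_rot: [0.764, 0.645, 0.002, -0.0]
ft_force: [0.2, -0.5, 0.6]
width: 0.0868
```

```bash
python3 shot.py s0; python3 rec.py
```

```text
26.8 [ 0.46  0.45 -0.65  1.33  0.26  1.45 -0.34] [ 0.648 -0.043  0.261] [ 0.762  0.647  0.003 -0.001]
```

Emit:
{"api": "apply_moves", "payload": {
  "deltas": [
    {"translation": [-0.04, 0, 0], "turn": [0, 0, 0], "hand": 0.087},
    {"translation": [-0.04, 0, 0], "turn": [0, 0, 0], "hand": 0.087},
    {"translation": [0, 0, 0], "turn": [0, 0, 0], "hand": 0.087}
  ]
}}

```text
time: 27.1
ee_pos: [0.5651, -0.039, 0.2574]
eef_rot: [0.756, 0.655, 0.002, -0.003]
ft_force: [0.5, 0.4, 0.3]
width: 0.087
```

```bash
python3 shot.py t0
```

Emit:
{"api": "apply_moves", "payload": {
  "deltas": [
    {"translation": [-0.04, 0.01, 0], "turn": [0, 0, 0], "hand": 0.087},
    {"translation": [-0.04, 0.01, 0], "turn": [0, 0, 0], "hand": 0.087},
    {"translation": [0, 0, 0], "turn": [0, 0, 0], "hand": 0.087}
  ]
}}

```text
time: 27.45
ee_pos: [0.4863, -0.0173, 0.2564]
eef_rot: [0.752, 0.659, 0.003, -0.004]
ft_force: [-0.4, -0.4, 0.6]
width: 0.0871
```

```bash
python3 shot.py u0; python3 rec.py;python3 nxt.py; python3 tri.py "m_[stu]*.pkl";python3 tri.py "m_[p-u]*.pkl"
python3 - <<'E'
from plan import *
q=np.array(data()[-1][0])
for w in[(.471,-.293,.2,-.03),(.471,-.293,.09,-.03),(.471,-.293,.09,-.83)]:
    q,n,e=goto(q,np.array(w[:3]),w[3],45);print(w,q.round(2),n,round(e,3))
E
```

```text
27.5 [ 0.65  0.07 -0.72  1.75  0.03  1.34 -0.21] [ 0.488 -0.018  0.257] [ 0.753  0.658  0.004 -0.004]
yaw 1.437 level turn [-0.01   0.001  0.   ]
[[-31.6, 90.7, 56.6], [88.4, 90.2, 56.3], [87.4, -89.7, 56.8], [-32.6, -89.3, 56.4]] sdz mm [1.12 1.2  1.46 1.26] bias [ 0.      0.0006 -0.0001  0.      0.      0.      0.    ]
slopes [ 0.0002 -0.0009] tilt 0.0009 knob L,R rad off level -0.02 0.01 z at mid 56.5
12 rms px 0.02 []
[[-31.4, 90.7, 56.6], [88.6, 90.1, 56.3], [87.6, -89.8, 56.5], [-32.4, -89.2, 56.5]] sdz mm [0.77 0.85 0.85 0.75] bias [-0.0001  0.0003 -0.0007  0.      0.      0.      0.    ]
slopes [-0.0012 -0.0003] tilt 0.0012 knob L,R rad off level 0.04 0.05 z at mid 56.5
24 rms px 0.18 [(2, 2, [-0.1, 1.2])]
(0.471, -0.293, 0.2, -0.03) [ 0.8   0.23 -0.37  1.68  0.09  1.25 -1.19] 13 0.0
(0.471, -0.293, 0.09, -0.03) [ 0.78  0.33 -0.36  1.8   0.14  1.03 -1.23] 3 0.0
(0.471, -0.293, 0.09, -0.83) [ 0.68  0.32 -0.24  1.8   0.09  1.03 -2.  ] 7 0.0
```

The plate is level: six views give a tilt of about 0.001 rad. Next is the selector on the black box, now at about +0.1 rad. The bar points at world yaw -0.13, and green is at world yaw -0.83.

Emit:
{"api": "apply_moves", "payload": {
  "deltas": [
    {"translation": [-0.001, -0.023, -0.006], "turn": [-0.002, 0, -0.13], "hand": 0.06},
    {"translation": [-0.001, -0.023, -0.006], "turn": [-0.002, 0, -0.13], "hand": 0.06},
    {"translation": [-0.001, -0.023, -0.006], "turn": [-0.002, 0, -0.13], "hand": 0.06},
    {"translation": [-0.001, -0.023, -0.006], "turn": [-0.002, 0, -0.13], "hand": 0.06},
    {"translation": [-0.001, -0.023, -0.006], "turn": [-0.002, 0, -0.13], "hand": 0.06}
  ]
}}

```text
time: 28.0
ee_pos: [0.491, -0.1339, 0.2291]
eef_rot: [0.924, 0.382, 0.005, 0.004]
ft_force: [0.3, -0.3, -0.8]
width: 0.0616
```

Emit:
{"api": "apply_moves", "payload": {
  "deltas": [
    {"translation": [-0.001, -0.023, -0.008], "turn": [0, 0, -0.13], "hand": 0.06},
    {"translation": [-0.001, -0.023, -0.008], "turn": [0, 0, -0.13], "hand": 0.06},
    {"translation": [-0.001, -0.023, -0.008], "turn": [0, 0, -0.13], "hand": 0.06},
    {"translation": [-0.001, -0.023, -0.008], "turn": [0, 0, -0.13], "hand": 0.06},
    {"translation": [-0.001, -0.023, -0.008], "turn": [0, 0, -0.13], "hand": 0.06}
  ]
}}

```text
time: 28.5
ee_pos: [0.4937, -0.2558, 0.188]
eef_rot: [0.998, 0.06, 0.005, 0.007]
ft_force: [-0.3, -0.2, 0.7]
width: 0.0602
```

Emit:
{"api": "apply_moves", "payload": {
  "deltas": [
    {"translation": [-0.001, -0.023, 0], "turn": [0, 0, -0.13], "hand": 0.06},
    {"translation": [-0.001, -0.02, 0], "turn": [0, 0, -0.13], "hand": 0.06},
    {"translation": [0, 0, 0], "turn": [0, 0, 0], "hand": 0.06}
  ]
}}

```text
time: 28.8
ee_pos: [0.4942, -0.3057, 0.1852]
eef_rot: [0.997, -0.076, 0.003, 0.008]
ft_force: [0.0, -1.2, 0.3]
width: 0.0597
```

```bash
python3 rec.py;python3 nxt.py
python3 - <<'E'
from fit import *
import cv2
c=calibration("wrist");im=cv2.cvtColor(camera("wrist"),cv2.COLOR_RGB2BGR);pickle.dump(c,open("w4.pkl","wb"));cv2.imwrite("pics/w4.png",im)
print("axis top at",pj(c,np.array([.4713,-.2932,.101]),1))
cv2.imwrite("pics/w4v.png",im)
E
```

```text
28.8 [ 0.79  0.29 -0.38  1.65  0.13  1.22 -1.34] [ 0.494 -0.306  0.185] [ 0.997 -0.076  0.003  0.008]
yaw -0.152 level turn [0.016 0.005 0.   ]
axis top at [301.57913274 239.44102253]
```

View pics/w4v.png

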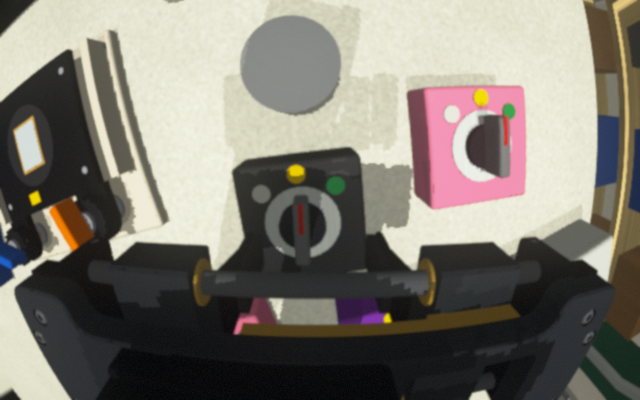

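The wrist view confirms the black box: bar at about (301,230), with its red end just to the right of the yellow dot (297,172) and green at (336,186). The predicted axis position matches, so I'll descend and grip.

Emit:
{"api": "apply_moves", "payload": {
  "deltas": [
    {"translation": [-0.012, 0.007, -0.02], "turn": [0.008, 0.002, 0.01], "hand": 0.05},
    {"translation": [-0.011, 0.006, -0.02], "turn": [0.008, 0.002, 0.01], "hand": 0.05},
    {"translation": [0, 0, -0.01], "turn": [0, 0, 0], "hand": 0.05}
  ]
}}

```text
time: 29.15
ee_pos: [0.4758, -0.2886, 0.1352]
eef_rot: [0.998, -0.055, 0.003, -0.001]
ft_force: [-1.0, 0.1, -0.5]
width: 0.051
```

```bash
python3 rec.py;python3 nxt.py
```

```text
29.15 [ 0.8   0.29 -0.39  1.76  0.12  1.12 -1.31] [ 0.476 -0.289  0.135] [ 0.998 -0.055  0.003 -0.001]
yaw -0.111 level turn [-0.001  0.006  0.   ]
```

Emit:
{"api": "apply_moves", "payload": {
  "deltas": [
    {"translation": [-0.004, -0.004, -0.021], "turn": [0, 0, -0.01], "hand": 0.045},
    {"translation": [-0.001, -0.001, -0.02], "turn": [0, 0, 0], "hand": 0.04},
    {"translation": [0, 0, 0], "turn": [0, 0, 0], "hand": 0.035}
  ]
}}

```text
time: 29.45
ee_pos: [0.4741, -0.2918, 0.0927]
eef_rot: [0.998, -0.055, 0.004, -0.001]
ft_force: [0.7, -0.3, -0.1]
width: 0.0388
```

```bash
python3 rec.py;python3 nxt.py
```

```text
29.45 [ 0.8   0.33 -0.39  1.8   0.14  1.03 -1.32] [ 0.474 -0.292  0.093] [ 0.998 -0.055  0.004 -0.001]
yaw -0.11 level turn [-0.001  0.007  0.   ]
```

Emit:
{"api": "apply_moves", "payload": {
  "deltas": [
    {"translation": [-0.002, -0.001, 0], "turn": [0, 0, 0], "hand": 0.0},
    {"translation": [0, 0, 0], "turn": [0, 0, 0], "hand": 0.0},
    {"translation": [0, 0, 0], "turn": [0, 0, 0], "hand": 0.0},
    {"translation": [0, 0, 0], "turn": [0, 0, 0], "hand": 0.0}
  ],
  "newtons": 20
}}

```text
time: 29.85
ee_pos: [0.4752, -0.2932, 0.0959]
eef_rot: [0.999, -0.053, 0.006, 0.001]
ft_force: [2.6, 0.2, -8.8]
width: 0.0127
```

```bash
python3 rec.py;python3 nxt.py
```

```text
29.85 [ 0.8   0.33 -0.39  1.79  0.14  1.03 -1.31] [ 0.475 -0.293  0.096] [ 0.999 -0.053  0.006  0.001]
yaw -0.106 level turn [0.002 0.011 0.   ]
```

Emit:
{"api": "apply_moves", "payload": {
  "deltas": [
    {"translation": [0, -0.0005, 0], "turn": [0, 0, -0.14], "hand": 0.0},
    {"translation": [0, -0.0005, 0], "turn": [0, 0, -0.14], "hand": 0.0},
    {"translation": [0, -0.0005, 0], "turn": [0, 0, -0.14], "hand": 0.0},
    {"translation": [0, -0.0005, 0], "turn": [0, 0, -0.14], "hand": 0.0},
    {"translation": [0, -0.0005, 0], "turn": [0, 0, -0.14], "hand": 0.0}
  ]
}}

```text
time: 30.35
ee_pos: [0.4737, -0.2965, 0.0959]
eef_rot: [0.915, -0.403, 0.004, 0.003]
ft_force: [-2.8, 0.1, -2.7]
width: 0.013
```

```bash
python3 rec.py;python3 nxt.py
```

```text
30.35 [ 0.71  0.32 -0.28  1.8   0.11  1.03 -2.01] [ 0.474 -0.297  0.096] [ 0.915 -0.403  0.004  0.003]
yaw -0.83 level turn [0.009 0.005 0.   ]
```

Yaw is -0.83, as wanted. I'll settle, release, lift clear, and check the selector and the plate.

Emit:
{"api": "apply_moves", "payload": {
  "deltas": [
    {"translation": [0, 0, 0], "turn": [0, 0, 0], "hand": 0.0},
    {"translation": [0, 0, 0], "turn": [0, 0, 0], "hand": 0.087},
    {"translation": [0, 0, 0], "turn": [0, 0, 0], "hand": 0.06},
    {"translation": [0, 0, 0.02], "turn": [0, 0, 0], "hand": 0.06},
    {"translation": [0, 0, 0.04], "turn": [0, 0, 0], "hand": 0.06}
  ]
}}

```text
time: 30.85
ee_pos: [0.4718, -0.2949, 0.1535]
eef_rot: [0.917, -0.398, 0.001, 0.002]
ft_force: [-0.3, -0.7, -0.0]
width: 0.0373
```

Emit:
{"api": "apply_moves", "payload": {
  "deltas": [
    {"translation": [-0.01, -0.02, 0.03], "turn": [0, 0, 0.1], "hand": 0.06},
    {"translation": [-0.01, -0.02, 0.03], "turn": [0, 0, 0.1], "hand": 0.06},
    {"translation": [0, -0.02, 0.02], "turn": [0, 0, 0.1], "hand": 0.06},
    {"translation": [0, 0, 0], "turn": [0, 0, 0], "hand": 0.06},
    {"translation": [0, 0, 0], "turn": [0, 0, 0], "hand": 0.06}
  ]
}}

```text
time: 31.35
ee_pos: [0.4539, -0.3567, 0.2441]
eef_rot: [0.97, -0.244, 0.006, 0.004]
ft_force: [0.4, -0.1, -0.8]
width: 0.0594
```

```bash
python3 rec.py
python3 - <<'E'
from tri import *
im=cv2.cvtColor(camera("wrist"),cv2.COLOR_RGB2BGR);d=camera("side");s=camera("scene")
R=lambda a,k:cv2.resize(a,None,fx=k,fy=k,interpolation=cv2.INTER_CUBIC)
bgr=lambda a:cv2.cvtColor(a,cv2.COLOR_RGB2BGR)
c=calibration("wrist");u,v=pj(c,np.array([.4713,-.2932,.08]),1).astype(int);print(u,v)
x0,y0=max(0,min(u-80,480)),max(0,min(v-80,240))
a=R(im[y0:y0+160,x0:x0+160],2.5);b=R(bgr(d)[120:300,225:405],400/180)
cv2.imwrite("pics/v5.png",np.hstack([a,b[:400]]))
rd=lambda n:cv2.cvtColor(cv2.imread(n),cv2.COLOR_BGR2RGB)
# screws shift in side/scene vs earlier pictures: consistency with level
print("s+d");run([(cs,s,0),(cd,d,0)])
E
```

```text
31.35 [ 0.82  0.23 -0.28  1.58  0.07  1.33 -1.53] [ 0.454 -0.357  0.244] [ 0.97  -0.244  0.006  0.004]
253 200
s+d
[[-30.5, 89.7, 55.1], [88.4, 92.7, 59.4], [88.5, -90.2, 55.6], [-31.8, -89.5, 55.9]] sdz mm [1.48 1.55 2.57 2.61] bias [ 0.      0.      0.     -0.0321  0.0562 -0.089  -0.0758]
slopes [0.0165 0.0086] tilt 0.0187 knob L,R rad off level -0.42 -0.71 z at mid 56.5
6 rms px 0.04 []
```

View pics/v5.png

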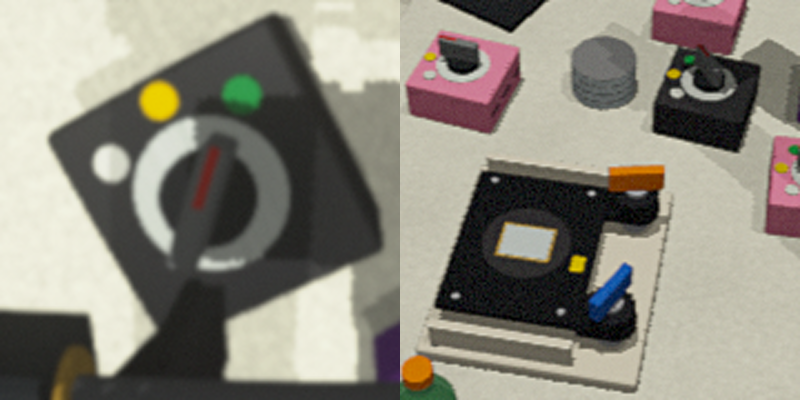

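Run:
```python
from h import *
c=calibration("wrist");F=lambda u,v:(173+(u+.5)/2.5-.5,120+(v+.5)/2.5-.5)
g,y,w=[ray(c,F(*q),.06,True) for q in((242,95),(159,101),(111,163))]
a,b=ray(c,F(213,148),.101,True),ray(c,F(198,207),.101,True)   # red line ends
tip,tail=ray(c,F(220,136),.101,True),ray(c,F(188,262),.101,True)
ang=lambda d:np.arctan2(d[1],d[0])
from scipy.optimize import least_squares
r=least_squares(lambda p:np.concatenate([[p[0]+.048*np.cos(p[2]+t)-q[0],p[1]+.048*np.sin(p[2]+t)-q[1]] for q,t in((w,.8),(y,0),(g,-.8))]),[.47,-.29,0]).x
print("box",r,"res dots",g.round(4),"red dir",ang(a-b),"bar",ang(tip-tail),"selector",r[2]-ang(a-b),r[2]-ang(tip-tail))
```

```text
box [ 0.46982515 -0.29145877 -0.03994066] res dots [ 0.5018 -0.3273  0.06  ] red dir -0.7855539264980811 bar -0.7872709336536872 selector 0.7456132616550913 0.7473302688106974
```

```bash
python3 -c "
from bench import order,readout
s=readout.read_state();print(s['ft_force'],abs(s['joint_vel']).max());print(order.close_job())"
```

```text
[ 0.42848475 -0.46772923  0.08631944] 0.006573513538092329
the job is handed in; nothing more can be done
None
```

The job is handed in at about 31 s of the 64 s allowed: the plate is level and the selector points at the green dot. `order.close_job()` gave no verdict, so this rests on my own checks.

**What I did**
- Turned the left (blue) knob anticlockwise, about 2.16 rad and then 0.84 rad more.
- Turned the right (orange) knob anticlockwise, about 1.35 rad and then 0.72 rad more.
- Turned the selector on the black box clockwise by about 0.72 rad, then released it and moved clear.

**Last checks**
- **Plate:** I triangulated its four screw heads from six wrist views at two wrist angles, before turning the selector. Tilt came out at about 0.001 rad (limit 0.010); the two angles taken alone gave 0.003 and 0.001. One screw reading was about 1 px off and was down-weighted in the fit.
- **Selector:** 0.75 rad measured in the final wrist picture and about 0.79 rad from the tool angle at release. The allowed range is 0.63 to 0.97.
- **Robot:** clear of everything and at rest when handed in.

**What disagreed or went wrong**
- **Plate check from the fixed cameras:** after the selector turn, a two-camera check suggested 0.019 rad of tilt. Its points did not lie in one plane, and that method had misread the tilt earlier (0.003 against 0.022 rad from the wrist views). I did not trust it, and did not repeat the wrist measurement after the selector turn; nothing went near the plate in between.
- **First plate fit:** the corner positions I read by hand gave too small a correction, which is why each knob needed a second turn.
- **Arm limits:** the arm ran into two joint limits early on and had to be unwound, which cost about 4 s.
- **Tip box, bottle and dishes:** I did not measure these at the end; no move took the gripper to them.

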